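# Load a slanted D-shaft with two keyed parts and close its keeper

### The arm

A 6-joint arm with a two-finger parallel gripper is mounted at the origin on a cart in front of the work surface, level with it; the furniture and walls round the work are solid. World frame = base frame: x ahead of the robot, y to its left, z up, the work surface at z = 0. Lengths are in mm, angles in rad, forces in N, time in s.
With the tool pointing down it reaches from about 275 to 825 mm from the base axis. Payload 5.2 kg.
Tool frame: the origin (TCP) lies on the centre line of the jaws, within the pads' length; the fingertips stand 11 mm ahead of it and the grasp point (between the pads) lies 8 mm behind it; z points along the fingers, y is the direction in which the jaws open and shut (so a half turn about z gives the same grasp; the last joint's range is limited). The gripper opens to 93 mm and grips with 3 to 60 N. Pads are 15 mm wide; open, the fingers measure 128 mm over their backs; the gripper's body (75 mm by 188 mm) begins 65 mm behind the grasp point.
Start: joints at [-1.385, 0.259, 1.535, -0, 1.348, -0.203], TCP at [208.514, -508.947, 201.953] pointing down, gripper open.
Joint ranges: [-3.14, 3.14], [-0.91, 2.08], [0.19, 2.58], [-1.22, 4.36], [0.22, 2.71], [-3.12, 3.12]. Speed limits (rad/s): [2.57, 2.57, 3.14, 3.14, 3.14, 3.14].

### API

Orientations are given as a rotation vector (axis times angle).
In Python, from plant import * gives the robot as it stands.
- The arm moves only by the tool carry_out, never from a script. Its arguments are lists of equal length, an entry for each row: "dp": the shift along the tool's x, y, z in mm, a list of three; "rotation": the turn, a rotation vector about the tool's x, y, z in degrees, a list of three; "jaw": the finger opening in mm, from 0 to 93. In form: {"dp": [[tx, ty, tz], ...], "rotation": [[rx, ry, rz], ...], "jaw": [jaw, ...]}. A call has exactly 10 rows; each row is the pose to reach, as a shift and turn from the pose commanded when the call began, along the tool's axes at that moment; what a row does not reach only later rows make up. A row lasts 1/12 s, in which the tool goes at most 41.7 mm and 7.16 degrees, less where a joint would pass 70% of its speed; a pose out of reach is approached as far as the arm can. A call with a gripper value outside its range is refused whole. The fingers move at their own pace and stop on an object; the grip force is fixed at half the most. Time passes only in rows, so rows that repeat a pose let the fingers close, or fill a call up. It gives the time, the measured TCP pose, the force and the opening at its end, in the units of the state.
- read_state(): the state, without advancing time (a new reading comes with each control period).
- get_image(name): name is "scene" or "top" or "wrist"; returns a dict with "image" (480x640x3 uint8, blue, green, red), "depth" (480x640 float32, mm along the optical axis (not along the pixel's ray), 0 where there is no reading), "fx", "fy", "cx", "cy" (pixels), "R" (3x3) and "t" (3): a world point X has camera coordinates R X + t; the wrist camera has in their place "tool_from_camera" (4x4, takes a point from camera to tool coordinates, whose origin is the TCP and whose axes are the flange's). Camera axes: x right, y down, z forward; pixel columns grow to the right and rows downward; lengths in mm; the calibration is good to about 2 mm. A picture is of the moment at which its call begins: read the wrist's pose just before it.
- finish_job(): hands the job in, once; it reports no verdict.
The state is a dict: "time": time; "joints": joint angles; "joint_velocities": joint speeds; "joint_efforts": joint torques, N m; "eef_pos": TCP position; "orientation": TCP orientation; "ft_force": force on the tool from outside, world axes, zero at the start; "ft_torque": the same for the moment, N m; "opening": finger opening in mm.
Only numpy, scipy, OpenCV 4.12 (cv2) and the standard library are available. Lean on these libraries where they do the work, as an engineer would, in place of code of your own. Each camera call takes 0.05 s, during which the arm holds its last target. There are 200 camera calls.

### The job

Load the slanted D-shaft on the bracket: turn the thick D-bore hub so that the flat in its bore meets the flat of the shaft and slide it all the way down onto the shoulder, then do the same with the thin D-bore spacer until it lies flush on the hub. Finally swing the keeper arm by its knob across the end of the shaft as far as it goes. Leave the other loose things on the table where they are.

Things in the scene. Friction and masses are not known exactly. Their poses are not given: they have to be found in the camera images.
- shaft: Steel D-shaft fixed on the bracket, leaning 30 degrees from vertical, free end up and towards the robot. Origin: on its axis at the shoulder where it starts. z: along the shaft to the free end; x: up the slope, outward normal of its flat; y: level. 20 mm diameter, 46 mm long, one flat 5 mm from the axis all along, 3 mm lead-in at the end. Shoulder 31 mm across, 30 mm above the slanted face.
- bracket: Fixed dark metal angle bracket that carries the shaft: base 120 x 112 x 12 mm, slanted face plate 100 mm wide that reaches from 48 mm below to 95 mm above the shaft along the slope. Origin: on the table, 15 mm behind and 115 mm below the shaft's origin; x away from the robot. A 14 mm pivot post stands parallel to the shaft at x = +78 mm, y = 0 in the shaft's frame, up to z = 50 mm.
- hub: Thick keyed part, plain steel, 24 mm high, about 0.16 kg. Origin: its centre. Round, 50 mm across, with two wrench flats 40 mm apart facing +y and -y (grasp these). z: bore axis. D-bore right through: 22.8 mm diameter, flat 6.3 mm from the axis on the +x side; passes over the shaft only when its x matches the shaft's x to about 8 degrees. Seated: centre 12 mm above the shoulder.
- spacer: Thin keyed part, plain steel, 14 mm high, about 0.07 kg. Origin: its centre. Round, 42 mm across, with two wrench flats 34 mm apart facing +y and -y. z: bore axis. The same D-bore as the hub, flat on the +x side. Seated on the hub: centre 31 mm above the shoulder.
- keeper (a joint): Angle of the keeper, a flat bright steel arm on the pivot post. 0: closed, at its stop, knob right over the shaft end; grows as it opens, to 2.1 rad. At angle q the knob is at x = 78 - 78 cos q, y = 78 sin q mm in the shaft's frame. Stiff: it stays where it is left; about 1 N at the knob moves it. The arm lies 50 to 58 mm above the shoulder, along the shaft.
- keeper_knob (a point): Centre of the upright round knob on the keeper arm's end: 14 mm diameter, 28 mm long, axis parallel to the shaft; from 57.5 to 85.5 mm above the shoulder along the shaft (this point: 75.5 mm).
- sensor_head: Bystander: black round sensor head 40 mm across, 14 mm high, lying flat. Origin: centre of its underside.
- beam_block: Bystander: black block 50 x 35 x 30 mm. Origin: centre of its underside.
- spare_post: Bystander: bare steel post 13 mm in diameter, 51 mm high, standing. Origin: centre of its underside.
- lens_cap: Bystander: black round cap 34 mm across, 10 mm high. Origin: centre of its underside.

How it is judged:
By the outcome, as a careful person would: the job done as asked, in the order asked, and still so for the second after the job is handed in, with the robot touching nothing.
It also fails if it takes over 72 s, if anything falls off the work surface, if the arm or the gripper's body presses on something with over 40 N, if the wrist force passes 120 N, or if a joint passes its speed limit or range.

## Working session

There is one attempt and no reset: what is moved stays moved. The work goes in short steps, Python scripts to look and compute and a tool call to move; the robot and the scene stay as the last step left them, time stands still between calls to the robot, and variables do not carry over. Pictures are saved under pics/ and viewed, about 8 in all and at most 12, crops included, and the job is handed in when it is done.

Besides the shell and the picture viewer there is one more tool, called after "Emit:" in YAML: its name, and indented under it one key for each argument. carry_out: Moves the arm, as the interface text tells. Its arguments: {"type":"object","properties":{"dp":{"type":"array","items":{"type":"array","items":{"type":"number"}}},"rotation":{"type":"array","items":{"type":"array","items":{"type":"number"}}},"jaw":{"type":"array","items":{"type":"number"}}},"required":["dp","rotation","jaw"]}

```bash
mkdir -p pics; cat > h.py <<'E'
from plant import *
import numpy as np, cv2
from scipy.spatial.transform import Rotation as Ro
def tool(s):
    T=np.eye(4);T[:3,:3]=Ro.from_rotvec(s["orientation"]).as_matrix();T[:3,3]=s["eef_pos"];return T
def world(im,T=None):
    d=im["depth"];v,u=np.mgrid[:480,:640]
    P=np.stack([(u-im["cx"])/im["fx"]*d,(v-im["cy"])/im["fy"]*d,d],-1)
    if "R" in im: return (P-np.array(im["t"]))@np.array(im["R"])
    M=T@np.array(im["tool_from_camera"]);return P@M[:3,:3].T+M[:3,3]
def grab(n,f):
    s=read_state();im=get_image(n);cv2.imwrite(f"pics/{f}.png",im["image"]);W=world(im,tool(s));np.savez(f"pics/{f}.npz",W=W,d=im["depth"],img=im["image"]);return s,im,W
E
python3 - <<'E'
from h import *
print(read_state())
for n in("scene","top"):
    s,im,W=grab(n,n+"0");print(im["fx"],im["cx"],im["cy"],im.get("R"),im.get("t"))
a=grab("wrist","wrist0")
print(a[1]["tool_from_camera"])
E
```

```text
{'time': 0.0, 'joints': array([-1.38483195e+00,  2.59278873e-01,  1.53606974e+00,  2.72926544e-05,
        1.34798739e+00, -2.02793542e-01]), 'joint_velocities': array([ 0.00138461, -0.00039254,  0.00033926, -0.00081722, -0.00043383,
        0.000428  ]), 'joint_efforts': array([-2.27127612e-04, -4.37306392e+01, -2.83998370e+01,  7.19342474e-02,
        4.13708459e-02, -1.71139527e-04]), 'eef_pos': array([ 208.39970203, -508.37863496,  201.15759768]), 'orientation': array([-3.08072121e+00, -6.06475320e-01, -6.48082519e-05]), 'ft_force': array([ 0.1023179 ,  0.14693183, -0.40932785]), 'ft_torque': array([0.05149139, 0.01475394, 0.00254982]), 'opening': 93.10822013328712}
483.30892304436946 322.67249440919153 238.6678694714119 [[-0.72029251 -0.69321643  0.02509343]
 [-0.32860968  0.30913971 -0.89243953]
 [ 0.61089637 -0.65106345 -0.45046865]] [453.39392502 251.45376259 647.48669788]
518.879748970929 312.8726074570692 241.08897016118289 [[-0.02398079 -0.99967752  0.00835294]
 [-0.99025156  0.02260625 -0.13744385]
 [ 0.13721069 -0.01156753 -0.99047434]] [111.57856798 536.07249412 911.34381371]
[[ 9.43534711e-05 -9.54810375e-01 -2.97215645e-01  8.36447598e+01]
 [ 9.99999976e-01  1.49060744e-04 -1.61402259e-04  1.72261896e+00]
 [ 1.98411737e-04 -2.97215622e-01  9.54810366e-01 -1.82987550e+02]
 [ 0.00000000e+00  0.00000000e+00  0.00000000e+00  1.00000000e+00]]
```

View pics/top0.png

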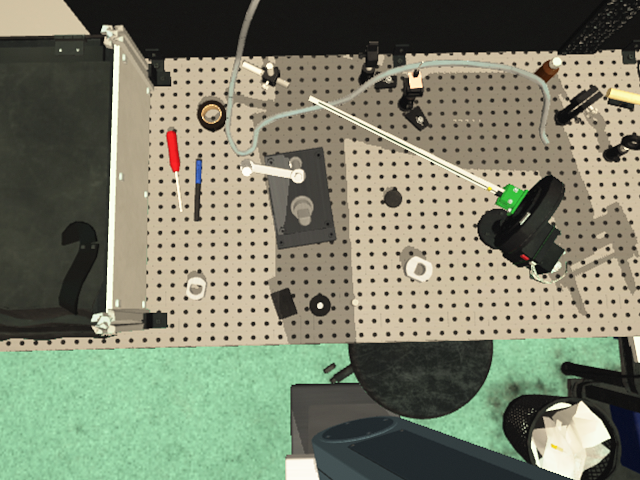

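View pics/scene0.png

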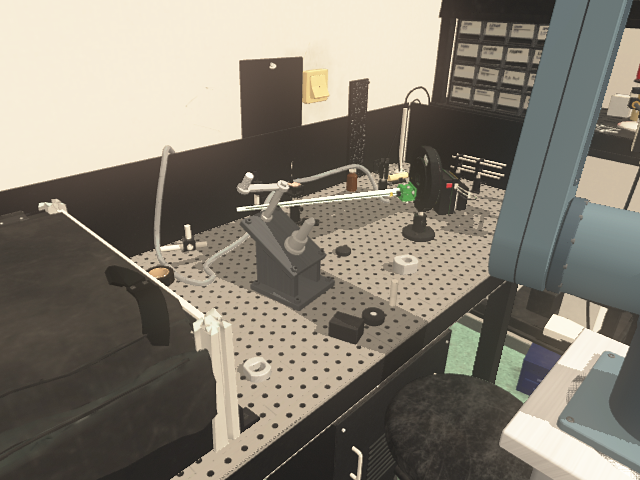

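The top view shows two plain-steel D-bore parts at (419,268) and (196,288). The bracket is at about (300,200), with its shaft tip at (303,208), and the keeper's knob is at (247,169), so it's open. Next I'll get positions and an enlarged view.

```bash
python3 - <<'E'
from h import *
z=np.load("pics/top0.npz");W=z["W"];img=z["img"]
for n,(u,v) in dict(A=(419,268),B=(196,288),tip=(305,203),tip2=(303,212),knob=(247,169),post=(298,175),br=(320,235)).items():
    p=W[v-18:v+18,u-18:u+18].reshape(-1,3)
    print(n,W[v,u].round(1))
    if n in"AB":
        q=p[(p[:,2]>6)&(p[:,2]<60)];zt=np.percentile(q[:,2],90);t=q[q[:,2]>zt-4];print(len(q),zt,t.min(0),t.max(0),t.mean(0))
c=[cv2.resize(img[v-30:v+30,u-30:u+30],(400,400),interpolation=cv2.INTER_CUBIC) for u,v in((419,268),(196,288))]
cv2.imwrite("pics/c1.png",np.hstack(c))
# slanted face plane + bracket edges
m=(W[...,2]>20)&(W[...,2]<260)&(np.abs(W[...,0]-560)<250)
sub=np.zeros((480,640),bool);sub[140:255,235:340]=True
k=sub&m;print(W[k].min(0),W[k].max(0))
cv2.imwrite("pics/c2.png",cv2.resize(img[135:255,225:345],(600,600),interpolation=cv2.INTER_CUBIC))
for v in range(145,250,7): print(v,[tuple(W[v,u].round().astype(int)) for u in range(270,336,10)])
E
```

```text
A [ 4.877e+02 -1.004e+02  2.000e-01]
491 26.161364387064292 [ 460.04592554 -117.90735766   22.19945796] [508.36248976 -69.22727363  29.07664375] [484.43050259 -93.19062137  24.55239261]
B [460.1 319.5  -0.8]
289 16.03619572365236 [439.01597422 299.36415088  12.03698442] [479.54365204 336.21732063  19.35449261] [459.40988544 318.36908862  14.31675814]
tip [591.5 111.7 121.9]
tip2 [574.3 115.3 131.7]
knob [618.1 194.6 241.8]
post [615.8 121.1 211.3]
br [553.4  85.   10.6]
[544.23195963  62.81777898  20.24424283] [686.65441425 208.48592157 245.80378372]
145 [(np.int64(734), np.int64(177), np.int64(0)), (np.int64(734), np.int64(158), np.int64(1)), (np.int64(732), np.int64(138), np.int64(4)), (np.int64(733), np.int64(119), np.int64(-1)), (np.int64(732), np.int64(100), np.int64(2)), (np.int64(732), np.int64(80), np.int64(0)), (np.int64(732), np.int64(61), np.int64(-1))]
152 [(np.int64(720), np.int64(178), np.int64(0)), (np.int64(720), np.int64(158), np.int64(-1)), (np.int64(677), np.int64(135), np.int64(132)), (np.int64(676), np.int64(118), np.int64(136)), (np.int64(675), np.int64(101), np
[... 3665 characters left out ...]
4(13)), (np.int64(564), np.int64(66), np.int64(12))]
236 [(np.int64(555), np.int64(180), np.int64(2)), (np.int64(553), np.int64(160), np.int64(13)), (np.int64(553), np.int64(141), np.int64(9)), (np.int64(552), np.int64(123), np.int64(10)), (np.int64(552), np.int64(104), np.int64(11)), (np.int64(551), np.int64(85), np.int64(13)), (np.int64(551), np.int64(66), np.int64(14))]
243 [(np.int64(542), np.int64(180), np.int64(1)), (np.int64(408), np.int64(110), np.int64(975)), (np.int64(539), np.int64(142), np.int64(11)), (np.int64(539), np.int64(123), np.int64(12)), (np.int64(539), np.int64(104), np.int64(10)), (np.int64(540), np.int64(85), np.int64(1)), (np.int64(541), np.int64(65), np.int64(-16))]
```

View pics/c1.png

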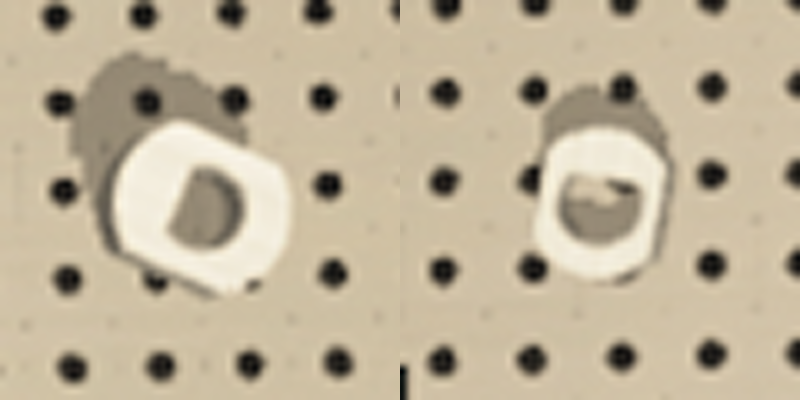

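View pics/c2.png

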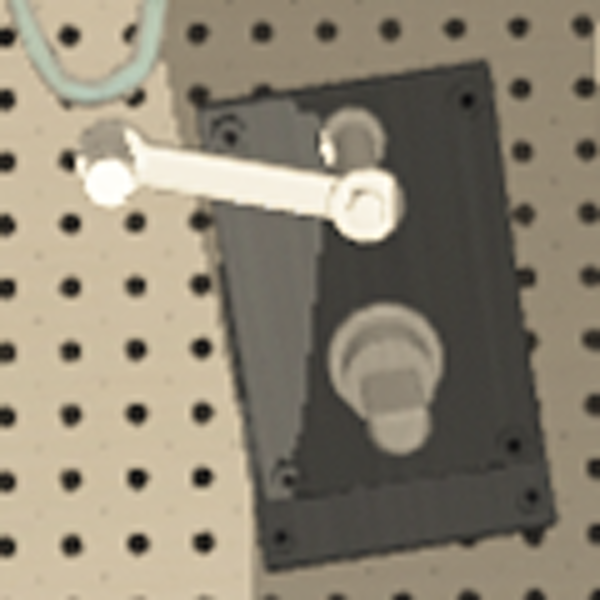

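The hub (left crop) has its bore flat to the upper left, at a part-x yaw of about 64°. The spacer (right crop) has its flat at the top, at about -8°. The bracket's yaw is about +10°, and the keeper stands open at roughly 1.95 rad. I'll move above the hub.

```bash
cat >> h.py <<'E'
def down(yaw): # tool pointing down, tool x at yaw (deg)
    c,s=np.cos(np.radians(yaw)),np.sin(np.radians(yaw));return np.array([[c,s,0],[s,-c,0],[0,0,-1.]])
def plan(pos,R,T=None):
    T=tool(read_state()) if T is None else T
    d=T[:3,:3].T@(np.array(pos)-T[:3,3]);r=Ro.from_matrix(T[:3,:3].T@R).as_rotvec(degrees=True)
    print("dp",d.round(1),"rot",r.round(2));return d,r
E
python3 - <<'E'
from h import *
plan([484,-93,130],down(64))
E
```

```text
dp [ 412.5 -279.9   71.8] rot [-7.000e-02 -4.000e-02 -4.172e+01]
```

Emit:
carry_out:
  dp:
    - [412.5,-279.9,71.8]
    - [412.5,-279.9,71.8]
    - [412.5,-279.9,71.8]
    - [412.5,-279.9,71.8]
    - [412.5,-279.9,71.8]
    - [412.5,-279.9,71.8]
    - [412.5,-279.9,71.8]
    - [412.5,-279.9,71.8]
    - [412.5,-279.9,71.8]
    - [412.5,-279.9,71.8]
  rotation:
    - [0,0,-41.7]
    - [0,0,-41.7]
    - [0,0,-41.7]
    - [0,0,-41.7]
    - [0,0,-41.7]
    - [0,0,-41.7]
    - [0,0,-41.7]
    - [0,0,-41.7]
    - [0,0,-41.7]
    - [0,0,-41.7]
  jaw: [93,93,93,93,93,93,93,93,93,93]

```text
time: 0.98
eef_pos: [437.1, -163.4, 142.3]
orientation: [2.665, 1.664, 0.0]
ft_force: [0.3, -0.5, 0.0]
opening: 92.9
```

```bash
python3 - <<'E'
from h import *
print(read_state()["eef_pos"]);plan([484,-93,130],down(64))
E
```

```text
[ 437.12474102 -163.35252272  142.31520142]
dp [83.8 11.2 12.3] rot [ 0.01  0.01 -0.03]
```

Emit:
carry_out:
  dp:
    - [83.8,11.2,12.3]
    - [83.8,11.2,12.3]
    - [83.8,11.2,12.3]
    - [83.8,11.2,12.3]
    - [83.8,11.2,12.3]
    - [83.8,11.2,12.3]
    - [83.8,11.2,12.3]
    - [83.8,11.2,12.3]
    - [83.8,11.2,12.3]
    - [83.8,11.2,12.3]
  rotation:
    - [0,0,0]
    - [0,0,0]
    - [0,0,0]
    - [0,0,0]
    - [0,0,0]
    - [0,0,0]
    - [0,0,0]
    - [0,0,0]
    - [0,0,0]
    - [0,0,0]
  jaw: [93,93,93,93,93,93,93,93,93,93]

```text
time: 1.82
eef_pos: [483.1, -95.8, 130.4]
orientation: [2.666, 1.662, 0.0]
ft_force: [-0.5, 0.5, -1.1]
opening: 93.0
```

```bash
cat >> h.py <<'E'
def part(W,img,c,h,f):
    "fit part top near c: orthographic rectified map, 0.25 mm/px, centred at c; world x up, y left"
    zt=W[...,2];m=(np.abs(zt-h)<5)&(np.hypot(W[...,0]-c[0],W[...,1]-c[1])<45)
    p=W[m][:,:2].astype(np.float32);r=cv2.minAreaRect(p)
    print("n",len(p),"rect",r,"z",np.median(zt[m]));return p,r
E
python3 - <<'E'
from h import *
s,im,W=grab("wrist","w1");print(s["eef_pos"])
p,r=part(W,im["image"],(484,-93),24,"")
print(p.mean(0))
E
```

```text
[483.12653477 -95.75319738 130.42354323]
n 2201 rect ((484.2784118652344, -95.61026763916016), (50.355010986328125, 39.62398147583008), 64.87770080566406) z 24.102884882670935
[485.04736 -94.39915]
```

View pics/w1.png

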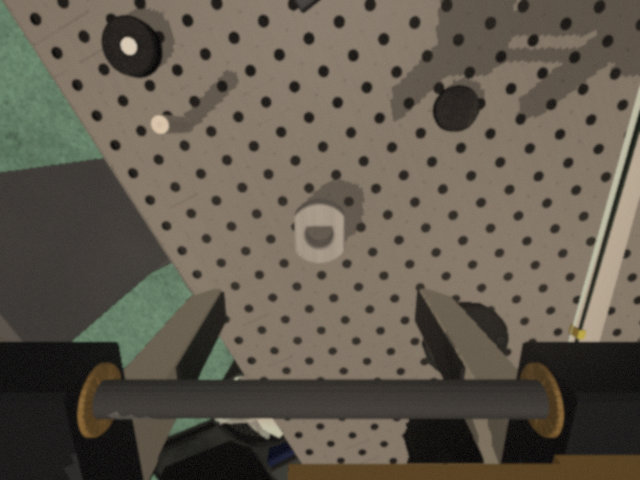

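```bash
python3 - <<'E'
from h import *
plan([484.3,-95.6,13],down(64.9))
E
```

```text
dp [  0.4   1.  117.4] rot [ 0.01  0.   -0.99]
```

Emit:
carry_out:
  dp:
    - [0.4,1,40]
    - [0.4,1,80]
    - [0.4,1,105]
    - [0.4,1,117.4]
    - [0.4,1,117.4]
    - [0.4,1,117.4]
    - [0.4,1,117.4]
    - [0.4,1,117.4]
    - [0.4,1,117.4]
    - [0.4,1,117.4]
  rotation:
    - [0,0,-1]
    - [0,0,-1]
    - [0,0,-1]
    - [0,0,-1]
    - [0,0,-1]
    - [0,0,-1]
    - [0,0,-1]
    - [0,0,-1]
    - [0,0,-1]
    - [0,0,-1]
  jaw: [93,93,93,70,50,36,36,36,36,36]

```text
time: 2.7
eef_pos: [485.2, -95.3, 13.9]
orientation: [2.648, 1.687, 0.002]
ft_force: [0.0, 0.6, 0.1]
opening: 51.3
```

Emit:
carry_out:
  dp:
    - [0,0,0]
    - [0,0,0]
    - [0,0,0]
    - [0,0,0]
    - [0,0,0]
    - [0,0,-25]
    - [0,0,-60]
    - [0,0,-100]
    - [0,0,-140]
    - [0,0,-180]
  rotation:
    - [0,0,0]
    - [0,0,0]
    - [0,0,0]
    - [0,0,0]
    - [0,0,0]
    - [0,0,0]
    - [0,0,0]
    - [0,0,0]
    - [0,0,0]
    - [0,0,0]
  jaw: [30,30,30,30,30,30,30,30,30,30]

```text
time: 3.53
eef_pos: [483.9, -94.7, 194.6]
orientation: [-2.649, -1.687, 0.001]
ft_force: [1.3, -0.6, 0.3]
opening: 29.8
```

The opening of 29.8 mm is less than the hub's 40 mm, so the grasp seems to have missed. I'll look.

```bash
python3 - <<'E'
from h import *
s,im,W=grab("wrist","w2");print(s["eef_pos"],s["ft_force"],s["opening"])
p,r=part(W,im["image"],(484,-93),24,"")
E
```

```text
[483.87978447 -94.70877267 194.5768048 ] [ 1.301576   -0.59482087  0.32668176] 29.789259152725975
n 1515 rect ((484.552734375, -95.32398986816406), (49.277400970458984, 39.69306945800781), 65.82029724121094) z 24.140159785416586
```

View pics/w2.png

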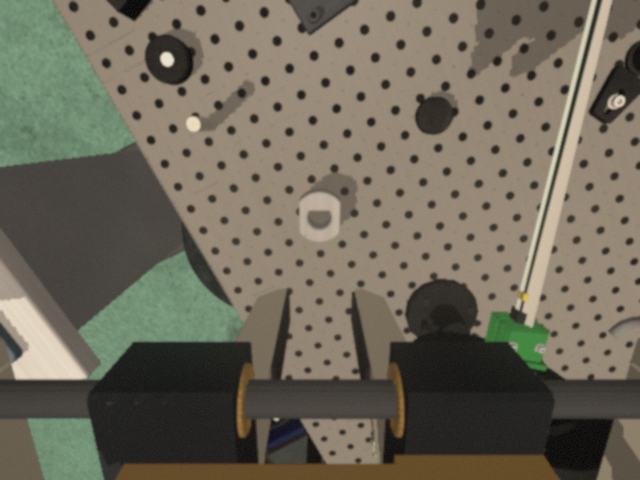

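The jaws closed after missing the hub, which is unmoved at about (484.5,-95.3). I'll go down again and check the opening before lifting.

```bash
python3 - <<'E'
from h import *
plan([484.5,-95.4,13],down(65.4))
E
```

```text
dp [ -0.6  -6.3 189.9] rot [ 0.75 -0.01 -0.41]
```

```bash
python3 - <<'E'
from h import *
s=read_state();print(s);print(tool(s).round(4))
E
```

```text
{'time': 3.5833, 'joints': array([-4.19705621e-01,  1.54428302e-01,  1.66525295e+00,  7.40824739e-05,
        1.30880833e+00,  1.67402801e-02]), 'joint_velocities': array([-5.93553776e-04,  2.06845836e-02,  3.78442308e-02,  2.02771454e-03,
       -2.04403828e-01, -1.25759604e-04]), 'joint_efforts': array([-8.49281140e-01, -2.08145642e+01, -1.37056857e+01, -5.23195358e-02,
        5.39207999e-01, -7.69690785e-03]), 'eef_pos': array([488.22544646, -96.4952704 , 202.96213358]), 'orientation': array([2.64049951, 1.68193815, 0.01140125]), 'ft_force': array([ 2.86261851, -0.04266964,  6.07806144]), 'ft_torque': array([-0.03726309, -0.21732672, -0.04579803]), 'opening': 30.08895208838959}
[[ 4.227000e-01  9.062000e-01  1.200000e-02  4.882254e+02]
 [ 9.063000e-01 -4.227000e-01 -5.300000e-03 -9.649530e+01]
 [ 3.000000e-04  1.310000e-02 -9.999000e-01  2.029621e+02]
 [ 0.000000e+00  0.000000e+00  0.000000e+00  1.000000e+00]]
```

Emit:
carry_out:
  dp:
    - [0,0,0]
    - [0,0,0]
    - [0,0,30]
    - [0,0,65]
    - [0,0,100]
    - [0,0,125]
    - [0,0,140]
    - [0,0,140]
    - [0,0,140]
    - [0,0,140]
  rotation:
    - [0,0,0]
    - [0,0,0]
    - [0,0,0]
    - [0,0,0]
    - [0,0,0]
    - [0,0,0]
    - [0,0,0]
    - [0,0,0]
    - [0,0,0]
    - [0,0,0]
  jaw: [64,64,64,64,64,64,64,64,64,64]

```text
time: 4.42
eef_pos: [484.4, -95.0, 52.8]
orientation: [-2.65, -1.687, 0.001]
ft_force: [0.1, 0.3, -0.2]
opening: 63.5
```

```bash
python3 - <<'E'
from h import *
s,im,W=grab("wrist","w3");print(s["eef_pos"],s["opening"])
p,r=part(W,im["image"],(484,-93),24,"")
plan([484.5,-95.4,12],down(65.4))
E
```

```text
[484.37625446 -94.98424761  52.81461888] 63.49603511529371
n 3793 rect ((484.3639831542969, -95.58499145507812), (50.375980377197266, 40.140506744384766), 65.00480651855469) z 24.076946794069897
dp [-0.4 -0.4 41.5] rot [ 0.06 -0.   -0.42]
```

Well centred. I'll descend slowly and close.

Emit:
carry_out:
  dp:
    - [-0.4,-0.4,15]
    - [-0.4,-0.4,28]
    - [-0.4,-0.4,36]
    - [-0.4,-0.4,41]
    - [-0.4,-0.4,41]
    - [-0.4,-0.4,41]
    - [-0.4,-0.4,41]
    - [-0.4,-0.4,41]
    - [-0.4,-0.4,41]
    - [-0.4,-0.4,41]
  rotation:
    - [0,0,0]
    - [0,0,0]
    - [0,0,0]
    - [0,0,0]
    - [0,0,0]
    - [0,0,0]
    - [0,0,0]
    - [0,0,0]
    - [0,0,0]
    - [0,0,0]
  jaw: [64,64,64,64,20,20,20,20,20,20]

```text
time: 5.3
eef_pos: [484.2, -95.3, 12.2]
orientation: [2.649, 1.687, 0.001]
ft_force: [-0.2, 0.2, -0.3]
opening: 28.7
```

Emit:
carry_out:
  dp:
    - [0,0,0]
    - [0,0,0]
    - [0,0,0]
    - [0,0,0]
    - [0,0,0]
    - [0,0,0]
    - [0,0,-3]
    - [0,0,-6]
    - [0,0,-9]
    - [0,0,-9]
  rotation:
    - [0,0,0]
    - [0,0,0]
    - [0,0,0]
    - [0,0,0]
    - [0,0,0]
    - [0,0,0]
    - [0,0,0]
    - [0,0,0]
    - [0,0,0]
    - [0,0,0]
  jaw: [0,0,0,0,0,0,0,0,0,0]

```text
time: 6.13
eef_pos: [484.5, -95.4, 21.7]
orientation: [2.649, 1.687, 0.001]
ft_force: [0.4, -0.5, 0.5]
opening: 0.3
```

```bash
python3 - <<'E'
from h import *
s,im,W=grab("wrist","w4");print(s["eef_pos"],s["opening"])
part(W,im["image"],(484,-93),24,"")
s,im2,W2=grab("scene","s4")
a=cv2.resize(im["image"],(480,360));b=cv2.resize(im2["image"][210:310,340:470],(468,360),interpolation=cv2.INTER_CUBIC)
cv2.imwrite("pics/c4.png",cv2.resize(np.hstack([a,b]),(800,304)))
E
```

```text
[484.47439664 -95.41758237  21.6621582 ] 0.30149323290049
n 3052 rect ((484.4325256347656, -95.31916809082031), (50.27885818481445, 40.12956237792969), 64.77867889404297) z 24.105325170906923
```

View pics/c4.png

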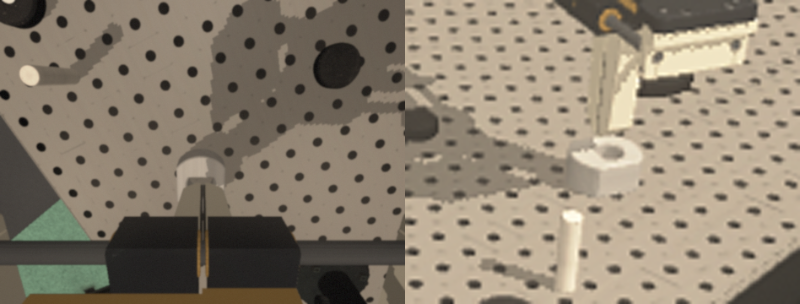

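The scene crop shows the fingertips, about (613,128) in the crop, well above the hub. I'll measure the fingertip positions by depth.

```bash
python3 - <<'E'
from h import *
W=np.load("pics/s4.npz")["W"]
for v in range(222,262,3): print(v,[W[v,u].round(0).astype(int).tolist() for u in(404,408,412,416)])
s=read_state();T=tool(s)
z=np.load("pics/w4.npz");Ww=z["W"]
# points between the fingers' region in tool frame
P=(Ww-T[:3,3])@T[:3,:3]
m=(z["d"]>0)&(np.abs(P[...,1])<15)&(np.abs(P[...,0])<15)&(P[...,2]<25)&(P[...,2]>-60)
q=P[m];print(len(q),q.min(0),q.max(0));print(np.histogram(q[:,2],bins=range(-60,26,5)))
E
```

```text
222 [[494, -88, 107], [481, -82, 113], [447, -41, 137], [438, -40, 141]]
225 [[493, -88, 100], [478, -79, 108], [472, -84, 108], [435, -37, 137]]
228 [[492, -88, 94], [480, -83, 100], [472, -85, 102], [468, -92, 101]]
231 [[491, -88, 88], [478, -81, 95], [470, -83, 96], [467, -92, 95]]
234 [[489, -86, 82], [476, -80, 89], [472, -88, 88], [465, -91, 89]]
237 [[491, -89, 74], [475, -79, 83], [470, -86, 82], [465, -93, 82]]
240 [[489, -87, 69], [474, -78, 77], [470, -87, 76], [537, -213, 7]]
243 [[488, -87, 62], [474, -80, 70], [471, -89, 68], [534, -210, 1]]
246 [[486, -85, 57], [475, -83, 62], [471, -91, 60], [525, -197, 2]]
249 [[483, -83, 52], [475, -84, 55], [469, -89, 55], [534, -213, -15]]
252 [[481, -80, 47], [475, -86, 47], [474, -99, 42], [511, -176, -1]]
255 [[496, -105, 25], [489, -110, 26], [508, -156, 1], [502, -162, 1]]
258 [[493, -102, 20], [486, -105, 21], [477, -106, 25], [470, -111, 25]]
261 [[493, -103, 12], [483, -102, 17], [469, -95, 25], [464, -102, 24]]
4536 [-10.80837799 -14.97610996 -59.99279096] [14.98626085 14.99447677 22.6490169 ]
(array([ 517,  468,  410,  373,  344,  305,  293,  236,   69,    0,    1,
       1121,    9,   22,   31,   54,  283]), array([-60, -55, -50, -45, -40, -35, -30, -25, -20, -15, -10,  -5,   0,
         5,  10,  15,  20,  25]))
```

The fingertips are really about 20 mm *behind* the reported TCP, not 11 mm ahead: in the scene depth the tips are at z≈43-47 with the TCP at 21.7. I'll refine that offset from the depth data.

```bash
python3 - <<'E'
from h import *
for f in("w4","w3"):
    z=np.load(f"pics/{f}.npz");Ww=z["W"]
    T=np.eye(4);T[:3,:3]=down(65.0);T[:3,3]=dict(w4=[484.5,-95.4,21.7],w3=[484.4,-95,52.8])[f]
    P=(Ww-T[:3,3])@T[:3,:3]
    m=(z["d"]>0)&(np.abs(P[...,0])<14)&(np.abs(P[...,1])<50)&(P[...,2]<-10)&(P[...,2]>-60)
    v,u=np.where(m)
    for sgn in(-1,1):
        k=m&(sgn*P[...,1]>0);q=P[k]
        print(f,sgn,len(q),"tip z",np.sort(q[:,2])[-12:].round(1),"x",np.percentile(q[q[:,2]>-25][:,0],[1,50,99]).round(1),"y",np.percentile(q[q[:,2]>-30][:,1],[1,50,99]).round(1))
E
```

```text
w4 -1 1480 tip z [-18.  -17.9 -17.9 -17.8 -17.7 -17.7 -16.9 -16.9 -16.7 -16.7 -16.2 -16.1] x [6.7 8.  8.6] y [-12.5  -4.7  -0. ]
w4 1 1811 tip z [-17.1 -17.1 -17.  -17.  -16.9 -16.9 -16.7 -16.6 -16.6 -16.6 -16.5 -15.4] x [-4.3  7.7  8.7] y [ 0.4  5.5 15.6]
w3 -1 2374 tip z [-17.1 -17.  -17.  -17.  -16.8 -16.8 -16.7 -16.5 -16.5 -16.5 -16.2 -16.1] x [-8.1  7.4  8.7] y [-43.6 -32.5 -30.2]
w3 1 2374 tip z [-17.3 -17.3 -17.3 -17.2 -17.2 -17.2 -17.  -17.  -16.9 -16.8 -16.6 -15.8] x [-8.   7.4  8.5] y [33.4 35.7 47. ]
```

The tip is at tool z ≈ -17, so the stated TCP offset is off by about 28 mm. The finger centre also reads tool y ≈ +1.6 in the wrist camera. I'll open here, then descend accordingly.

Emit:
carry_out:
  dp:
    - [0,0,0]
    - [0,0,0]
    - [0,0,0]
    - [0,0,0]
    - [0,0,0]
    - [0,0,0]
    - [0,0,0]
    - [0,0,0]
    - [0,0,0]
    - [0,-1.5,5]
  rotation:
    - [0,0,0]
    - [0,0,0]
    - [0,0,0]
    - [0,0,0]
    - [0,0,0]
    - [0,0,0]
    - [0,0,0]
    - [0,0,0]
    - [0,0,0]
    - [0,0,0]
  jaw: [62,62,62,62,62,62,62,62,62,62]

```text
time: 7.07
eef_pos: [483.5, -95.0, 16.5]
orientation: [2.648, 1.687, 0.002]
ft_force: [-0.4, 0.5, -0.0]
opening: 60.5
```

Emit:
carry_out:
  dp:
    - [0,0,10]
    - [0,0,20]
    - [0,0,26]
    - [0,0,29.5]
    - [0,0,29.5]
    - [0,0,29.5]
    - [0,0,29.5]
    - [0,0,29.5]
    - [0,0,29.5]
    - [0,0,29.5]
  rotation:
    - [0,0,0]
    - [0,0,0]
    - [0,0,0]
    - [0,0,0]
    - [0,0,0]
    - [0,0,0]
    - [0,0,0]
    - [0,0,0]
    - [0,0,0]
    - [0,0,0]
  jaw: [62,62,62,62,30,30,30,30,30,30]

```text
time: 7.9
eef_pos: [482.9, -94.7, -13.3]
orientation: [2.649, 1.687, 0.001]
ft_force: [0.8, -1.3, -0.1]
opening: 40.1
```

Emit:
carry_out:
  dp:
    - [0,0,0]
    - [0,0,-10]
    - [0,0,-30]
    - [0,0,-60]
    - [0,0,-100]
    - [0,0,-140]
    - [0,0,-175]
    - [0,0,-200]
    - [0,0,-210]
    - [0,0,-210]
  rotation:
    - [0,0,0]
    - [0,0,0]
    - [0,0,0]
    - [0,0,0]
    - [0,0,0]
    - [0,0,0]
    - [0,0,0]
    - [0,0,0]
    - [0,0,0]
    - [0,0,0]
  jaw: [30,30,30,30,30,30,30,30,30,30]

```text
time: 8.73
eef_pos: [483.8, -95.1, 199.2]
orientation: [2.646, 1.685, 0.005]
ft_force: [0.6, 0.3, -2.3]
opening: 39.8
```

```bash
python3 - <<'E'
from h import *
from scipy.optimize import least_squares
def frame(p):
    x0,y0,yaw=p[:3];c,s=np.cos(yaw),np.sin(yaw)
    z=np.array([-.5*c,-.5*s,np.sqrt(.75)]);x=np.array([np.sqrt(.75)*c,np.sqrt(.75)*s,.5]);y=np.cross(z,x)
    return np.array([x0+15*-c*1,y0+15*-s*1,115])*1.0,np.stack([x,y,z],1)
# bracket origin (x0,y0) on table; shaft origin 15 in front (towards robot), 115 up
for f in("top0","scene0"):
    z=np.load(f"pics/{f}.npz");W=z["W"].reshape(-1,3);d=z["d"].ravel()
    W=W[(d>0)&(np.abs(W[:,0]-600)<110)&(np.abs(W[:,1]-120)<110)&(W[:,2]>20)]
    p=np.array([600,115,np.radians(10)])
    def loc(p): o,R=frame(p);return (W-o)@R
    # 1: slope plane -> along normal; edges -> y, using boundary percentiles
    for it in range(4):
        L=loc(p);pl=(np.abs(L[:,2]+30)<6)&(np.abs(L[:,1])<60)&(L[:,0]>-60)&(L[:,0]<100)
        A=np.c_[W[pl][:,:2],np.ones(pl.sum())];n,_,_,_=np.linalg.lstsq(A,W[pl][:,2],rcond=None)
        L=loc(p);print(f,"plane offset",np.median(L[pl,2])+30,"yaw from normal",np.degrees(np.arctan2(n[1],n[0])),"slope",np.degrees(np.arctan(np.hypot(n[0],n[1]))))
        # sides
        q=L[pl];e=[]
        for sg in(-1,1):
            xs,ys=[],[]
            for a in range(-40,90,5):
                k=q[(q[:,0]>=a)&(q[:,0]<a+5)]
                if len(k)>3: xs.append(a+2.5);ys.append((sg*k[:,1]).max()*sg)
            if len(xs)>5: e.append(np.median(ys)); print(sg,np.polyfit(xs,ys,1),np.round(ys))
        break
    sh=(np.hypot(L[:,0],L[:,1])<14)&(L[:,2]>8)&(L[:,2]<60);S=L[sh]
    print("shaft pts",len(S),S.mean(0),"ztop",np.sort(S[:,2])[-5:])
    for a in range(5,50,6):
        k=S[(S[:,2]>=a)&(S[:,2]<a+6)]
        if len(k)>3: print(a,k[:,0].min().round(1),k[:,0].max().round(1),k[:,1].min().round(1),k[:,1].max().round(1))
    kn=L[(L[:,2]>66)&(L[:,2]<95)];print("knob",len(kn),np.median(kn,0),kn.min(0),kn.max(0))
E
```

```text
top0 plane offset 3.141540677599437 yaw from normal 8.16266194312513 slope 29.808557978376854
-1 [-3.18200016e-02 -4.48521574e+01] [-44. -44. -43. -44. -45. -44. -45. -45. -45. -46. -44. -45. -46. -45.
 -46. -47. -46. -47. -47. -46. -47. -47. -47. -48. -47. -48.]
1 [-0.07238754 53.91076069] [56. 55. 55. 55. 55. 54. 55. 54. 54. 54. 54. 53. 54. 53. 53. 53. 52. 53.
 53. 52. 52. 29. 42. 52. 51. 52.]
shaft pts 153 [-2.81177657  4.8808519  37.68637066] ztop [50.88603814 50.97849837 51.67786042 51.82528747 52.08465138]
5 -0.6 0.5 2.2 8.8
11 -2.1 0.4 -3.9 12.8
17 -0.8 0.5 -2.1 13.2
23 -1.3 0.4 -3.3 13.6
29 -1.2 0.1 -2.7 10.8
35 -1.9 0.4 -3.5 12.8
41 -5.3 0.5 -3.5 13.6
47 -13.2 0.3 -3.2 13.0
knob 141 [100.24587714  74.28045251  83.56285813] [67.7567025  -0.90703777 66.18699615] [107.70291437  83.64627001  90.23651515]
scene0 plane offset 2.9904186271252513 yaw from normal 6.14362101793515 slope 30.108617605028634
-1 [ 3.27222697e-02 -3.39838397e+01] [-43. -44. -42. -41. -43. -44. -43. -43.  23.  20.  11. -41. -43. -43.
 -45. -44. -45. -43. -44. -45. -45. -45. -44. -45.   7.  -9.]
1 [-3.41931004e-02  5.71797429e+01] [59. 58. 59. 59. 58. 57. 57. 57. 57. 58. 57. 57. 57. 56. 56. 56. 56. 56.
 55. 55. 55. 56. 54. 56. 54. 54.]
shaft pts 24 [-6.63028707  6.37037522 49.3632712 ] ztop [50.37621079 50.74537184 50.83787689 51.03150818 51.32352057]
47 -12.2 -1.6 0.4 12.4
knob 140 [96.43083201 82.16528245 78.93842213] [66.746479    1.10612393 66.32895143] [105.94822656  87.34357932  89.23775823]
```

```bash
cat >> h.py <<'E'
def shaft(o=(579,116,115),yaw=7.5):
    c,s=np.cos(np.radians(yaw)),np.sin(np.radians(yaw));k=np.sqrt(.75)
    return np.array(o,float),np.array([[k*c,-s,-.5*c],[k*s,c,-.5*s],[.5,0,k]])
def goal(l,o=(579,116,115),yaw=7.5): # TCP at local l, tool x=shaft x, tool z=-shaft z
    o,R=shaft(o,yaw);return o+R@np.array(l,float),R@np.diag([1,-1,-1.])
E
python3 - <<'E'
from h import *
plan(*goal([-60,0,110]))
E
```

```text
dp [174.  -93.2  18.4] rot [-14.76  27.26  56.19]
```

Emit:
carry_out:
  dp:
    - [17,-9,2]
    - [35,-19,4]
    - [55,-30,6]
    - [75,-41,8]
    - [97,-52,10]
    - [118,-64,13]
    - [138,-75,15]
    - [157,-85,17]
    - [174,-93,18]
    - [174,-93,18]
  rotation:
    - [-1.5,2.7,5.6]
    - [-3,5.5,11.2]
    - [-4.6,8.4,17.3]
    - [-6.2,11.4,23.5]
    - [-7.8,14.4,29.7]
    - [-9.4,17.4,35.9]
    - [-11,20.4,42]
    - [-12.6,23.4,48.2]
    - [-14.2,26.4,54.3]
    - [-14.8,27.3,56.2]
  jaw: [30,30,30,30,30,30,30,30,30,30]

```text
time: 9.57
eef_pos: [467.2, 105.1, 174.1]
orientation: [-2.995, -0.188, -0.788]
ft_force: [-0.6, 0.6, -2.8]
opening: 39.9
```

Emit:
carry_out:
  dp:
    - [0,0,0]
    - [0,0,0]
    - [0,0,0]
    - [0,0,0]
    - [0,0,0]
    - [0,0,0]
    - [0,0,0]
    - [0,0,0]
    - [0,0,0]
    - [0,0,0]
  rotation:
    - [0,0,0]
    - [0,0,0]
    - [0,0,0]
    - [0,0,0]
    - [0,0,0]
    - [0,0,0]
    - [0,0,0]
    - [0,0,0]
    - [0,0,0]
    - [0,0,0]
  jaw: [30,30,30,30,30,30,30,30,30,30]

```text
time: 10.4
eef_pos: [471.9, 102.4, 178.4]
orientation: [-2.995, -0.194, -0.796]
ft_force: [-0.1, 0.5, -2.2]
opening: 39.9
```

```bash
python3 - <<'E'
from h import *
s,im,W=grab("wrist","w5");print(s["eef_pos"],s["opening"],s["ft_force"])
np.save("pics/w5T.npy",tool(s))
o,R=shaft();L=(W-o)@R;T=tool(s)
print("tool in shaft",((T[:3,3]-o)@R).round(1),(R.T@T[:3,:3]).round(3).tolist())
d=im["depth"];ok=d>0
pl=ok&(np.abs(L[...,2]+30)<6)&(np.abs(L[...,1])<60)&(L[...,0]>-60)&(L[...,0]<100)
A=np.c_[W[pl][:,:2],np.ones(pl.sum())];n=np.linalg.lstsq(A,W[pl][:,2],rcond=None)[0]
print(pl.sum(),np.median(L[pl][:,2]),"yaw",np.degrees(np.arctan2(n[1],n[0])),"slope",np.degrees(np.arctan(np.hypot(*n[:2]))))
q=L[pl]
for sg in(-1,1):
    xs,ys=[],[]
    for a in range(-40,90,5):
        k=q[(q[:,0]>=a)&(q[:,0]<a+5)]
        if len(k)>3: xs.append(a+2.5);ys.append((sg*k[:,1]).max()*sg)
    print(sg,np.round(ys))
S=L[ok&(np.hypot(L[...,0],L[...,1])<16)&(L[...,2]>-25)&(L[...,2]<60)]
for a in range(-1,54,5):
    k=S[(S[:,2]>=a)&(S[:,2]<a+5)]
    if len(k)>3: print(a,len(k),"x",k[:,0].min().round(1),k[:,0].max().round(1),"y",k[:,1].min().round(1),k[:,1].max().round(1),"z",k[:,2].max().round(1))
k=L[ok&(L[...,2]>66)&(L[...,2]<95)&(L[...,0]>60)];print("knob",len(k),k.min(0),k.max(0)) if len(k) else 0
E
```

```text
[471.89604762 102.36518663 178.36573551] 39.86874349251714 [-0.13338355  0.49791109 -2.16297235]
tool in shaft [-61.8   0.5 108.9] [[1.0, -0.002, -0.004], [-0.002, -1.0, 0.002], [-0.004, -0.002, -1.0]]
18908 -29.118886539694003 yaw 7.855912928558188 slope 30.04343390624474
-1 [-50. -50. -51. -50. -50. -50. -50. -50. -50. -50. -50. -50. -50. -50.
 -50. -50. -50. -50. -49. -50. -50. -49. -50. -50. -50. -49.]
1 [49. 49. 49. 49. 49. 50. 49. 49. 50. 49. 49. 50. 49. 50. 50. 49. 50. 50.
 49. 50. 49. 49. 50. 49. 50. 50.]
-1 592 x -13.1 14.3 y -15.3 14.4 z 2.8
4 9 x 3.9 4.0 y -6.0 8.0 z 8.9
9 15 x 4.0 4.1 y -8.9 6.5 z 10.6
14 12 x 3.9 4.0 y -5.8 7.6 z 19.0
19 12 x 4.0 4.1 y -8.6 1.3 z 20.8
24 14 x 3.9 4.0 y -4.3 8.0 z 29.0
29 12 x 4.0 4.1 y -9.1 5.2 z 30.8
34 25 x 3.9 4.1 y -8.8 7.7 z 39.0
39 32 x -10.4 4.2 y -10.0 8.8 z 44.0
44 574 x -10.9 4.0 y -10.0 8.8 z 49.0
knob 56 [72.13429956 -4.87060828 66.00812146] [81.10248036  3.62348461 66.93344898]
```

View pics/w5.png

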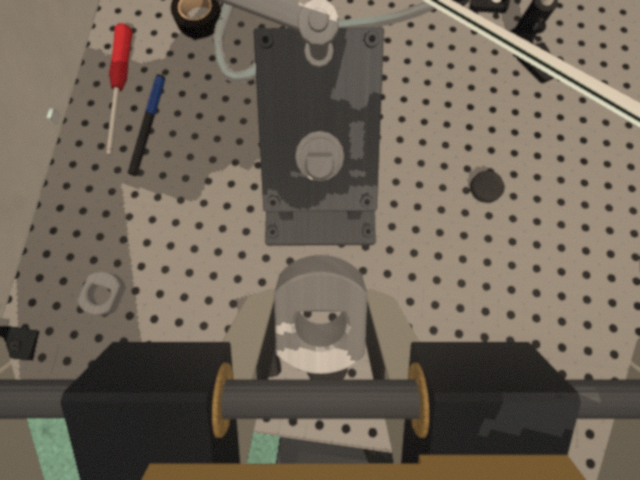

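The view shows the shaft end at (319,160) with its flat facing up-slope, and the hub held at (320,310) with its bore flat towards the top. I'll measure the hub and the shaft with this same camera, in the tool frame.

```bash
python3 - <<'E'
from h import *
T=np.load("pics/w5T.npy");z=np.load("pics/w5.npz");W=z["W"];ok=z["d"]>0
P=(W-T[:3,3])@T[:3,:3]
h=ok&(np.abs(P[...,2]+37)<5)&(np.abs(P[...,1])<24)&(np.abs(P[...,0])<30);q=P[h]
print(len(q),"z",np.percentile(q[:,2],[5,50,95]),"x",q[:,0].min(),q[:,0].max(),"y",np.percentile(q[:,1],[1,99]))
for a in range(-24,28,4):
    k=q[(q[:,0]>=a)&(q[:,0]<a+4)]
    if len(k)>3: print(a,len(k),k[:,1].min().round(1),k[:,1].max().round(1))
# hub front wall: surface at +x
f=ok&(P[...,2]>-33)&(P[...,2]<-10)&(np.abs(P[...,1]-1)<3)&(np.abs(P[...,0])<30);print("front",np.percentile(P[f],[50,98],axis=0),P[f][:,2].max())
# shaft in tool frame: end face
A=ok&(np.abs(P[...,0]-61)<16)&(np.abs(P[...,1])<16)&(P[...,2]>55)&(P[...,2]<75);S=P[A]
print("end",len(S),"x",S[:,0].min(),S[:,0].max(),"y",S[:,1].min(),S[:,1].max(),"z",np.percentile(S[:,2],[2,10,50]))
E
```

```text
7477 z [-38.27096427 -37.11702736 -34.34263723] x -23.56693537228203 26.812494506747463 y [-21.00418346  21.69290135]
-24 186 -11.8 13.8
-20 485 -14.8 19.7
-16 645 -18.4 21.4
-12 813 -18.3 21.7
-8 542 -18.4 21.7
-4 411 -18.3 21.7
0 369 -18.3 21.6
4 390 -19.6 22.6
8 937 -24.0 24.0
12 796 -18.3 21.7
16 814 -18.3 21.5
20 692 -15.3 18.3
24 397 -9.3 12.7
front [[ -9.36079644   1.00583148 -24.42660356]
 [ 26.67600253   3.86117646 -14.77178418]] -13.683187157961678
end 631 x 51.1815139612866 66.24845059889225 y -8.342821732191435 10.512861850420272 z [60.57197156 61.12807054 62.31627393]
```

Emit:
carry_out:
  dp:
    - [15,-0.2,10]
    - [30,-0.4,25]
    - [45,-0.5,40]
    - [55,-0.6,52]
    - [59.6,-0.6,62]
    - [59.6,-0.6,68]
    - [59.6,-0.6,68]
    - [59.6,-0.6,68]
    - [59.6,-0.6,68]
    - [59.6,-0.6,68]
  rotation:
    - [0,0,0]
    - [0,0,0]
    - [0,0,0]
    - [0,0,0]
    - [0,0,0]
    - [0,0,0]
    - [0,0,0]
    - [0,0,0]
    - [0,0,0]
    - [0,0,0]
  jaw: [30,30,30,30,30,30,30,30,30,30]

```text
time: 11.28
eef_pos: [556.2, 114.2, 149.4]
orientation: [-2.995, -0.195, -0.797]
ft_force: [-0.2, -0.1, -1.9]
opening: 39.6
```

```bash
python3 - <<'E'
from h import *
T0=np.load("pics/w5T.npy");s=read_state();T=tool(s)
print("moved",((T[:3,3]-T0[:3,3])@T0[:3,:3]).round(2),Ro.from_matrix(T0[:3,:3].T@T[:3,:3]).as_rotvec(degrees=True).round(2),s["ft_force"])
E
```

```text
moved [59.53 -0.73 67.43] [-0.    0.04 -0.01] [-0.20275896 -0.1456512  -1.86253367]
```

Emit:
carry_out:
  dp:
    - [0,0,3]
    - [0,0,6]
    - [0,0,9]
    - [0,0,12]
    - [0,0,15]
    - [0,0,18]
    - [0,0,20]
    - [0,0,20]
    - [0,0,20]
    - [0,0,20]
  rotation:
    - [0,0,0]
    - [0,0,0]
    - [0,0,0]
    - [0,0,0]
    - [0,0,0]
    - [0,0,0]
    - [0,0,0]
    - [0,0,0]
    - [0,0,0]
    - [0,0,0]
  jaw: [30,30,30,30,30,30,30,30,30,30]

```text
time: 12.12
eef_pos: [566.4, 115.6, 131.6]
orientation: [-2.995, -0.194, -0.796]
ft_force: [0.5, 0.1, -1.5]
opening: 39.6
```

Emit:
carry_out:
  dp:
    - [0,0,5]
    - [0,0,10]
    - [0,0,15]
    - [0,0,20]
    - [0,0,25]
    - [0,0,28]
    - [0,0,30]
    - [0,0,30]
    - [0,0,30]
    - [0,0,30]
  rotation:
    - [0,0,0]
    - [0,0,0]
    - [0,0,0]
    - [0,0,0]
    - [0,0,0]
    - [0,0,0]
    - [0,0,0]
    - [0,0,0]
    - [0,0,0]
    - [0,0,0]
  jaw: [30,30,30,30,30,30,30,30,30,30]

```text
time: 12.95
eef_pos: [581.2, 117.6, 105.7]
orientation: [-2.995, -0.195, -0.797]
ft_force: [0.2, 0.2, -2.0]
opening: 39.7
```

Emit:
carry_out:
  dp:
    - [0,0,1]
    - [0,0,2]
    - [0,0,3]
    - [0,0,4]
    - [0,0,4.5]
    - [0,0,5]
    - [0,0,5]
    - [0,0,5]
    - [0,0,5]
    - [0,0,5]
  rotation:
    - [0,0,0]
    - [0,0,0]
    - [0,0,0]
    - [0,0,0]
    - [0,0,0]
    - [0,0,0]
    - [0,0,0]
    - [0,0,0]
    - [0,0,0]
    - [0,0,0]
  jaw: [30,30,30,30,30,30,30,30,30,30]

```text
time: 13.78
eef_pos: [582.9, 117.8, 102.9]
orientation: [-2.995, -0.196, -0.798]
ft_force: [-18.8, -4.5, 20.3]
opening: 39.8
```

```bash
python3 - <<'E'
from h import *
T0=np.load("pics/w5T.npy");s=read_state();T=tool(s)
print("moved",((T[:3,3]-T0[:3,3])@T0[:3,:3]).round(2),"F tool",T[:3,:3].T@s["ft_force"])
E
```

```text
moved [ 59.79  -0.72 121.19] F tool [ -6.57484664   1.98054275 -27.19265384]
```

Contact came at the expected depth, so the hub is seated. Now I'll release and back off.

Emit:
carry_out:
  dp:
    - [0,0,-1.5]
    - [0,0,-1.5]
    - [0,0,-1.5]
    - [0,0,-1.5]
    - [0,0,-1.5]
    - [0,0,-1.5]
    - [0,0,-10]
    - [0,0,-30]
    - [0,0,-60]
    - [0,0,-95]
  rotation:
    - [0,0,0]
    - [0,0,0]
    - [0,0,0]
    - [0,0,0]
    - [0,0,0]
    - [0,0,0]
    - [0,0,0]
    - [0,0,0]
    - [0,0,0]
    - [0,0,0]
  jaw: [39,56,64,64,64,64,64,64,64,64]

```text
time: 14.62
eef_pos: [535.3, 111.4, 183.1]
orientation: [-2.997, -0.194, -0.791]
ft_force: [0.7, 0.1, 0.8]
opening: 64.1
```

Emit:
carry_out:
  dp:
    - [-20,0,-10]
    - [-40,0,-20]
    - [-60,0,-25]
    - [-60,0,-25]
    - [-60,0,-25]
    - [-60,0,-25]
    - [-60,0,-25]
    - [-60,0,-25]
    - [-60,0,-25]
    - [-60,0,-25]
  rotation:
    - [0,0,0]
    - [0,0,0]
    - [0,0,0]
    - [0,0,0]
    - [0,0,0]
    - [0,0,0]
    - [0,0,0]
    - [0,0,0]
    - [0,0,0]
    - [0,0,0]
  jaw: [64,64,64,64,64,64,64,64,64,64]

```text
time: 15.45
eef_pos: [473.3, 103.3, 175.4]
orientation: [-2.995, -0.195, -0.796]
ft_force: [0.2, -0.6, 0.1]
opening: 64.3
```

```bash
python3 - <<'E'
from h import *
s,im,W=grab("wrist","w6");T=tool(s);np.save("pics/w6T.npy",T)
T0=np.load("pics/w5T.npy");print("pose vs w5",((T[:3,3]-T0[:3,3])@T0[:3,:3]).round(2),s["opening"],s["ft_force"])
ok=im["depth"]>0;o,R=shaft();o=o+R@np.array([-1,-.5,.9]);L=(W-o)@R
k=ok&(np.hypot(L[...,0],L[...,1])<24)&(np.hypot(L[...,0],L[...,1])>15)&(L[...,2]>5)&(L[...,2]<50);print("hub top z",k.sum(),np.percentile(L[k][:,2],[5,50,95]))
e=ok&(np.hypot(L[...,0],L[...,1])<11)&(L[...,2]>38);print("shaft end",np.percentile(L[e][:,2],[50,90]))
p=W[ok&(np.abs(W[...,2]-14)<5)&(np.hypot(W[...,0]-459,W[...,1]-318)<35)];print(len(p),cv2.minAreaRect(p[:,:2].astype(np.float32)) if len(p) else 0)
plan([459,318,140],down(-8))
cv2.imwrite("pics/w6c.png",cv2.resize(im["image"][60:360,60:460],(800,600)))
E
```

```text
pose vs w5 [-0.15 -0.69  3.32] 64.32973925297095 [ 0.21654165 -0.62694454  0.05519079]
hub top z 2052 [22.75003336 23.94544985 25.12362558]
shaft end [45.53184487 46.5648438 ]
1120 ((458.5694580078125, 316.63629150390625), (35.362667083740234, 41.85089874267578), 80.39215850830078)
dp [  -5.8 -214.7   38.1] rot [ -4.18 -29.56  15.09]
```

View pics/w6c.png

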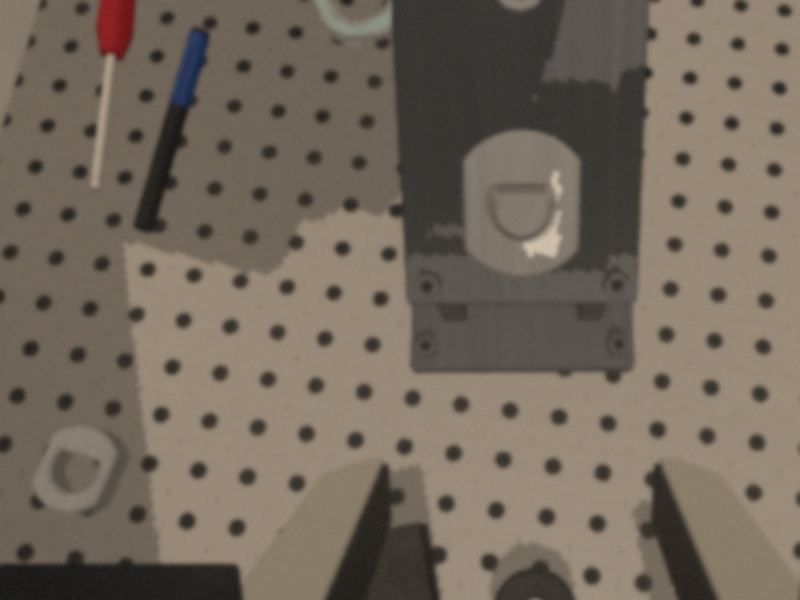

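The hub top is at 23.9 mm and the shaft end shows through the bore with the flats matched, so the hub is seated. Before going to the spacer I'll check clearance to the black case and white frame on its left.

```bash
python3 - <<'E'
from h import *
W=np.load("pics/top0.npz")["W"];d=np.load("pics/top0.npz")["d"]
m=(d>0)&(W[...,0]>380)&(W[...,0]<560)&(W[...,1]>340)&(W[...,1]<520)&(W[...,2]>8)
q=W[m]
for a in range(340,500,10):
    k=q[(q[:,1]>=a)&(q[:,1]<a+10)]
    if len(k): print(a,len(k),k[:,2].max().round(),k[:,0].min().round(),k[:,0].max().round())
plan([458.6,316.6,75],down(-9.6))
E
```

```text
370 2 9.0 388.0 408.0
380 20 11.0 390.0 415.0
390 114 44.0 388.0 416.0
400 772 181.0 386.0 436.0
410 3155 183.0 386.0 560.0
420 894 183.0 385.0 560.0
430 855 198.0 380.0 560.0
440 853 204.0 380.0 560.0
450 931 206.0 381.0 560.0
460 777 211.0 381.0 559.0
470 548 210.0 382.0 559.0
480 517 197.0 380.0 559.0
490 747 183.0 380.0 560.0
dp [ -38.6 -213.2   94.3] rot [ -4.59 -29.51  16.65]
```

```bash
python3 - <<'E'
from h import *
for f in("top0","scene0","s4"):
    z=np.load(f"pics/{f}.npz");W=z["W"];d=z["d"]
    for a in range(390,560,20):
        m=(d>0)&(W[...,0]>a)&(W[...,0]<a+20)&(W[...,1]>330)&(W[...,1]<520)
        r=[]
        for zl in(15,50,80,120):
            k=W[m&(W[...,2]>zl)];r.append((len(k),np.percentile(k[:,1],[0.5,3]).round(0).tolist() if len(k) else 0))
        print(f,a,r)
E
```

```text
top0 390 [(1311, [398.0, 399.0]), (1199, [404.0, 405.0]), (1131, [404.0, 405.0]), (1029, [405.0, 405.0])]
top0 410 [(1339, [399.0, 405.0]), (1249, [405.0, 406.0]), (1176, [405.0, 406.0]), (1077, [405.0, 406.0])]
top0 430 [(1378, [409.0, 412.0]), (1293, [409.0, 412.0]), (1227, [409.0, 412.0]), (1129, [409.0, 413.0])]
top0 450 [(1343, [334.0, 412.0]), (1268, [412.0, 413.0]), (1204, [412.0, 413.0]), (1100, [412.0, 413.0])]
top0 470 [(1291, [412.0, 412.0]), (1220, [412.0, 412.0]), (1155, [412.0, 413.0]), (1058, [412.0, 413.0])]
top0 490 [(1286, [412.0, 412.0]), (1219, [412.0, 413.0]), (1153, [412.0, 413.0]), (1056, [412.0, 413.0])]
top0 510 [(1325, [412.0, 412.0]), (1257, [412.0, 412.0]), (1196, [412.0, 413.0]), (1096, [412.0, 413.0])]
top0 530 [(1266, [412.0, 412.0]), (1202, [412.0, 412.0]), (1138, [412.0, 413.0]), (1045, [412.0, 413.0])]
top0 550 [(1213, [412.0, 412.0]), (1148, [412.0, 412.0]), (1082, [412.0, 413.0]), (988, [412.0, 413.0])]
scene0 390 [(1927, [407.0, 415.0]), (1194, [408.0, 412.0]), (1101, [408.0, 412.0]), (1093, [408.0, 412.0])]
scene0 410 [(3124, [409.0, 422.0]), (31
[... 1012 characters left out ...]
430 [(1233, [415.0, 418.0]), (1228, [415.0, 419.0]), (1228, [415.0, 419.0]), (1228, [415.0, 419.0])]
s4 450 [(929, [414.0, 417.0]), (926, [415.0, 418.0]), (926, [415.0, 418.0]), (926, [415.0, 418.0])]
s4 470 [(707, [415.0, 417.0]), (707, [415.0, 417.0]), (707, [415.0, 417.0]), (707, [415.0, 417.0])]
s4 490 [(683, [415.0, 417.0]), (683, [415.0, 417.0]), (683, [415.0, 417.0]), (683, [415.0, 417.0])]
s4 510 [(969, [415.0, 419.0]), (969, [415.0, 419.0]), (969, [415.0, 419.0]), (969, [415.0, 419.0])]
s4 530 [(800, [415.0, 418.0]), (800, [415.0, 418.0]), (800, [415.0, 418.0]), (800, [415.0, 418.0])]
s4 550 [(462, [415.0, 417.0]), (462, [415.0, 417.0]), (462, [415.0, 417.0]), (462, [415.0, 417.0])]
```

The white frame's face is at y≈413 and its corner post at y≈405. The gripper body would reach y≈415 if I took the spacer by its flats where it lies. So I'll first grip it across its round ends, with the body's long side parallel to the frame and the camera on the robot side, and slide it away. I'll turn the wrist the long way round in steps.

```bash
python3 - <<'E'
from h import *
plan([440,200,190],down(68))
T=np.eye(4);T[:3,:3]=down(68);T[:3,3]=[440,200,190]
plan([458.6,290,190],down(138),T)
T[:3,:3]=down(138);T[:3,3]=[458.6,290,190];plan([458.6,316.6,150],down(208),T)
T[:3,:3]=down(208);T[:3,3]=[458.6,316.6,150];plan([458.6,316.6,60],down(260.4),T)
E
```

```text
dp [ -10.5 -100.3  -22.5] rot [ 15.56 -27.   -59.15]
dp [ 90.4 -16.5   0. ] rot [  0.   0. -70.]
dp [17.8 19.8 40. ] rot [  0.   0. -70.]
dp [ 0.  0. 90.] rot [  0.    0.  -52.4]
```

Emit:
carry_out:
  dp:
    - [-1,-10,-2]
    - [-2,-20,-4]
    - [-3,-30,-7]
    - [-4,-40,-9]
    - [-5,-50,-11]
    - [-6,-60,-13]
    - [-7,-70,-16]
    - [-8,-80,-18]
    - [-9,-90,-20]
    - [-10.5,-100,-22.5]
  rotation:
    - [1.5,-2.7,-5.9]
    - [3.1,-5.4,-11.8]
    - [4.7,-8.1,-17.7]
    - [6.2,-10.8,-23.6]
    - [7.8,-13.5,-29.6]
    - [9.3,-16.2,-35.5]
    - [10.9,-18.9,-41.4]
    - [12.4,-21.6,-47.3]
    - [14,-24.3,-53.2]
    - [15.6,-27,-59.1]
  jaw: [64,64,64,64,64,64,64,64,64,64]

```text
time: 16.33
eef_pos: [440.2, 200.0, 190.2]
orientation: [-2.601, -1.762, 0.003]
ft_force: [0.3, -0.0, -0.3]
opening: 64.0
```

Emit:
carry_out:
  dp:
    - [9,-2,0]
    - [18,-3,0]
    - [27,-5,0]
    - [36,-7,0]
    - [45,-8,0]
    - [54,-10,0]
    - [63,-12,0]
    - [72,-13,0]
    - [81,-15,0]
    - [90,-16,0]
  rotation:
    - [0,0,-7]
    - [0,0,-14]
    - [0,0,-21]
    - [0,0,-28]
    - [0,0,-35]
    - [0,0,-42]
    - [0,0,-49]
    - [0,0,-56]
    - [0,0,-63]
    - [0,0,-70]
  jaw: [64,64,64,64,64,64,64,64,64,64]

```text
time: 17.17
eef_pos: [458.9, 289.7, 189.8]
orientation: [-1.118, -2.935, -0.001]
ft_force: [0.6, -0.7, -0.0]
opening: 64.2
```

Emit:
carry_out:
  dp:
    - [2,2,4]
    - [4,4,8]
    - [5,6,12]
    - [7,8,16]
    - [9,10,20]
    - [11,12,24]
    - [12,14,28]
    - [14,16,32]
    - [16,18,36]
    - [18,20,40]
  rotation:
    - [0,0,-7]
    - [0,0,-14]
    - [0,0,-21]
    - [0,0,-28]
    - [0,0,-35]
    - [0,0,-42]
    - [0,0,-49]
    - [0,0,-56]
    - [0,0,-63]
    - [0,0,-70]
  jaw: [64,64,64,64,64,64,64,64,64,64]

```text
time: 18.0
eef_pos: [458.9, 316.3, 149.6]
orientation: [0.768, -3.046, -0.001]
ft_force: [0.3, 0.1, -0.2]
opening: 64.0
```

Emit:
carry_out:
  dp:
    - [0,0,10]
    - [0,0,20]
    - [0,0,30]
    - [0,0,40]
    - [0,0,50]
    - [0,0,60]
    - [0,0,70]
    - [0,0,80]
    - [0,0,80]
    - [0,0,80]
  rotation:
    - [0,0,-7]
    - [0,0,-14]
    - [0,0,-21]
    - [0,0,-28]
    - [0,0,-35]
    - [0,0,-42]
    - [0,0,-49]
    - [0,0,-52.4]
    - [0,0,-52.4]
    - [0,0,-52.4]
  jaw: [64,64,64,64,64,64,64,64,64,64]

```text
time: 18.83
eef_pos: [458.5, 316.0, 69.5]
orientation: [2.024, -2.402, -0.001]
ft_force: [-0.2, 0.6, 0.8]
opening: 64.7
```

```bash
cat >> h.py <<'E'
def spacer(f,c=(458.6,316.6)):
    s,im,W=grab("wrist",f);T=tool(s);ok=im["depth"]>0
    P=(W-T[:3,3])@T[:3,:3]
    p=W[ok&(np.abs(W[...,2]-14)<4)&(np.hypot(W[...,0]-c[0],W[...,1]-c[1])<35)&(P[...,2]>5)]
    r=cv2.minAreaRect(p[:,:2].astype(np.float32));print("pose",s["eef_pos"].round(1),s["joints"].round(2),"spacer",len(p),r,"tool xy",((np.r_[r[0],14]-T[:3,3])@T[:3,:3]).round(1))
    return s,im,W
E
python3 - <<'E'
from h import *
s,im,W=spacer("w7")
E
```

```text
pose [458.5 316.   69.5] [ 0.4   0.39  1.69  0.    1.06 -2.57] spacer 1971 ((458.8616638183594, 317.29571533203125), (34.16075897216797, 41.496192932128906), 80.4629135131836) tool xy [-1.4 -0.3 55.5]
```

View pics/w7.png

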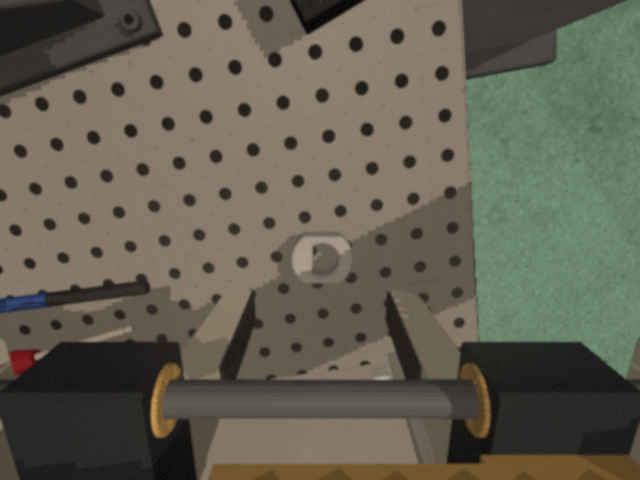

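The D flat faces image-left, which is world +x, so the spacer yaw is -9.6° as assumed. I'll descend, grip the round ends and slide it 45 mm towards -y.

Emit:
carry_out:
  dp:
    - [-2,-2,25]
    - [-2,-2,50]
    - [-2,-2,70]
    - [-2,-2,80]
    - [-2,-2,83]
    - [-2,-2,83]
    - [-2,-2,83]
    - [-2,-2,83]
    - [-2,-2,83]
    - [-2,-2,83]
  rotation:
    - [0,0,0]
    - [0,0,0]
    - [0,0,0]
    - [0,0,0]
    - [0,0,0]
    - [0,0,0]
    - [0,0,0]
    - [0,0,0]
    - [0,0,0]
    - [0,0,0]
  jaw: [64,64,64,64,64,40,40,40,40,40]

```text
time: 19.72
eef_pos: [461.6, 318.2, -11.6]
orientation: [-2.025, 2.399, 0.0]
ft_force: [-0.9, 0.7, 4.4]
opening: 40.8
```

Emit:
carry_out:
  dp:
    - [0,0,0]
    - [0,0,0]
    - [5,0,0]
    - [12,0,0]
    - [20,0,0]
    - [28,0,0]
    - [36,0,0]
    - [42,0,0]
    - [45,0,0]
    - [45,0,0]
  rotation:
    - [0,0,0]
    - [0,0,0]
    - [0,0,0]
    - [0,0,0]
    - [0,0,0]
    - [0,0,0]
    - [0,0,0]
    - [0,0,0]
    - [0,0,0]
    - [0,0,0]
  jaw: [40,40,40,40,40,40,40,40,40,40]

```text
time: 20.55
eef_pos: [455.0, 273.1, -11.6]
orientation: [-2.024, 2.398, -0.001]
ft_force: [0.3, 0.2, 6.4]
opening: 40.7
```

Emit:
carry_out:
  dp:
    - [0,0,0]
    - [0,0,0]
    - [0,0,0]
    - [0,0,0]
    - [0,0,-10]
    - [0,0,-30]
    - [0,0,-60]
    - [0,0,-80]
    - [0,0,-85]
    - [0,0,-85]
  rotation:
    - [0,0,0]
    - [0,0,0]
    - [0,0,0]
    - [0,0,0]
    - [0,0,0]
    - [0,0,0]
    - [0,0,0]
    - [0,0,0]
    - [0,0,0]
    - [0,0,0]
  jaw: [66,66,66,66,66,66,66,66,66,66]

```text
time: 21.38
eef_pos: [454.8, 273.9, 74.2]
orientation: [-2.025, 2.397, -0.002]
ft_force: [1.4, 0.9, 0.4]
opening: 66.1
```

```bash
python3 - <<'E'
from h import *
spacer("w8",(451,271))
E
```

```text
pose [454.8 273.9  74.2] [ 0.33  0.34  1.76  0.    1.04 -2.64] spacer 1958 ((456.00885009765625, 271.7670593261719), (34.67384719848633, 41.35072326660156), 80.1511001586914) tool xy [ 2.  -1.3 60.2]
```

The spacer is now at about (456,271.8), yaw -9.8°, clear of the frame. I'll turn 90° and take it by its flats.

```bash
python3 - <<'E'
from h import *
plan([456.2,272.2,60],down(170.2))
E
```

```text
dp [ 0.8 -2.7 12.6] rot [ 0.    0.1  90.17]
```

Emit:
carry_out:
  dp:
    - [0,0,0]
    - [0,0,0]
    - [0,0,0]
    - [0,0,0]
    - [0,0,0]
    - [0,0,0]
    - [0,0,0]
    - [0,0,0]
    - [0,0,0]
    - [0.8,-2,5]
  rotation:
    - [0,0,7]
    - [0,0,14]
    - [0,0,21]
    - [0,0,28]
    - [0,0,35]
    - [0,0,42]
    - [0,0,49]
    - [0,0,56]
    - [0,0,63]
    - [0,0,70]
  jaw: [66,66,66,66,66,66,66,66,66,66]

```text
time: 22.27
eef_pos: [454.3, 272.1, 65.9]
orientation: [0.274, -3.127, -0.0]
ft_force: [0.2, 0.2, -0.1]
opening: 66.1
```

Emit:
carry_out:
  dp:
    - [0,0,0]
    - [0,0,0]
    - [0,0,0]
    - [0,0,0]
    - [0,0,0]
    - [0,0,0]
    - [0,0,0]
    - [0,0,0]
    - [0,0,0]
    - [0,0,0]
  rotation:
    - [0,0,7]
    - [0,0,14]
    - [0,0,20.2]
    - [0,0,20.2]
    - [0,0,20.2]
    - [0,0,20.2]
    - [0,0,20.2]
    - [0,0,20.2]
    - [0,0,20.2]
    - [0,0,20.2]
  jaw: [60,60,60,60,60,60,60,60,60,60]

```text
time: 23.1
eef_pos: [455.4, 272.3, 67.2]
orientation: [0.268, 3.13, 0.001]
ft_force: [-0.4, 0.5, -1.2]
opening: 59.9
```

```bash
python3 - <<'E'
from h import *
s,im,W=spacer("w9",(456,272));plan([456.2,272.2,-11.5],down(170.2))
E
```

```text
pose [455.4 272.3  67.2] [ 0.33  0.35  1.76  0.    1.03 -1.07] spacer 2017 ((456.2572326660156, 271.4632568359375), (33.72446060180664, 42.04751968383789), 81.32323455810547) tool xy [-1.  -0.7 53.2]
dp [-0.8  0.  78.7] rot [ 0.04  0.   -0.02]
```

Emit:
carry_out:
  dp:
    - [-1,-0.5,25]
    - [-1,-0.5,50]
    - [-1,-0.5,68]
    - [-1,-0.5,76]
    - [-1,-0.5,78.5]
    - [-1,-0.5,78.5]
    - [-1,-0.5,78.5]
    - [-1,-0.5,78.5]
    - [-1,-0.5,78.5]
    - [-1,-0.5,78.5]
  rotation:
    - [0,0,-0.5]
    - [0,0,-0.5]
    - [0,0,-0.5]
    - [0,0,-0.5]
    - [0,0,-0.5]
    - [0,0,-0.5]
    - [0,0,-0.5]
    - [0,0,-0.5]
    - [0,0,-0.5]
    - [0,0,-0.5]
  jaw: [60,60,60,60,60,24,24,24,24,24]

```text
time: 23.98
eef_pos: [457.1, 271.9, -10.4]
orientation: [0.256, 3.129, 0.002]
ft_force: [-0.7, -0.9, 3.4]
opening: 33.8
```

Emit:
carry_out:
  dp:
    - [0,0,0]
    - [0,0,0]
    - [0,0,0]
    - [0,0,-10]
    - [0,0,-30]
    - [0,0,-65]
    - [0,0,-105]
    - [0,0,-140]
    - [0,0,-160]
    - [0,0,-160]
  rotation:
    - [0,0,0]
    - [0,0,0]
    - [0,0,0]
    - [0,0,0]
    - [0,0,0]
    - [0,0,0]
    - [0,0,0]
    - [0,0,0]
    - [0,0,0]
    - [0,0,0]
  jaw: [24,24,24,24,24,24,24,24,24,24]

```text
time: 24.82
eef_pos: [459.2, 272.6, 154.5]
orientation: [0.255, 3.122, 0.007]
ft_force: [1.1, 0.6, -0.2]
opening: 33.7
```

```bash
python3 - <<'E'
from h import *
o,R=shaft();o=o+R@np.array([-1,-.5,.9])
g=o+R@np.array([60,0,125]);Rg=R@np.diag([-1,1,-1.]);print(g)
plan(g,Rg)
E
```

```text
[567.31217882 113.95695467 253.53259834]
dp [-133.3 -138.5  -98.6] rot [ -4.19 -29.25 -16.49]
```

Emit:
carry_out:
  dp:
    - [0,0,-25]
    - [-5,-5,-55]
    - [-20,-20,-85]
    - [-40,-40,-110]
    - [-60,-62,-110]
    - [-80,-84,-110]
    - [-100,-105,-108]
    - [-118,-122,-103]
    - [-133,-138,-99]
    - [-133,-138,-99]
  rotation:
    - [0,0,0]
    - [-0.5,-4,-2.2]
    - [-1,-8,-4.4]
    - [-1.6,-12,-6.6]
    - [-2.2,-16,-8.8]
    - [-2.8,-20,-11]
    - [-3.4,-24,-13.3]
    - [-3.8,-27,-15]
    - [-4.2,-29.2,-16.5]
    - [-4.2,-29.2,-16.5]
  jaw: [24,24,24,24,24,24,24,24,24,24]

```text
time: 25.65
eef_pos: [563.8, 110.6, 244.4]
orientation: [-0.17, 2.627, 0.041]
ft_force: [-0.4, 0.3, -1.1]
opening: 33.2
```

Emit:
carry_out:
  dp:
    - [0,0,0]
    - [0,0,0]
    - [0,0,0]
    - [0,0,0]
    - [0,0,0]
    - [0,0,0]
    - [0,0,0]
    - [0,0,0]
    - [0,0,0]
    - [0,0,0]
  rotation:
    - [0,0,0]
    - [0,0,0]
    - [0,0,0]
    - [0,0,0]
    - [0,0,0]
    - [0,0,0]
    - [0,0,0]
    - [0,0,0]
    - [0,0,0]
    - [0,0,0]
  jaw: [24,24,24,24,24,24,24,24,24,24]

```text
time: 26.48
eef_pos: [565.1, 113.7, 247.6]
orientation: [-0.173, 2.623, 0.043]
ft_force: [-0.0, -0.1, -1.2]
opening: 33.5
```

```bash
python3 - <<'E'
from h import *
s,im,W=grab("wrist","w10");T=tool(s);np.save("pics/w10T.npy",T)
o,R=shaft();o=o+R@np.array([-1,-.5,.9]);print("tool local",((T[:3,3]-o)@R).round(1),(R.T@T[:3,:3]).round(3).tolist(),s["joints"].round(2),s["opening"])
ok=im["depth"]>0;P=(W-T[:3,3])@T[:3,:3];L=(W-o)@R
e=ok&(np.hypot(L[...,0],L[...,1])<13)&(L[...,2]>35)&(L[...,2]<55);S=P[e]
print("end",e.sum(),"x",S[:,0].min(),S[:,0].max(),"y",S[:,1].min(),S[:,1].max(),"z",np.percentile(S[:,2],[5,50]))
h=ok&(np.hypot(L[...,0],L[...,1])<32)&(np.abs(L[...,2]-24)<4);q=P[h];print("hub",h.sum(),"x",q[:,0].min(),q[:,0].max(),"y",np.percentile(q[:,1],[.5,99.5]),"z",np.median(q[:,2]))
r=cv2.minAreaRect(q[:,:2].astype(np.float32));print(r)
k=ok&(np.abs(P[...,0])<27)&(np.abs(P[...,1])<17)&(P[...,2]>-50)&(P[...,2]<0);q=P[k];zt=np.percentile(q[:,2],[5,25,50]);print("spacer z",zt)
for a in range(-24,28,4):
    m=q[(q[:,0]>=a)&(q[:,0]<a+4)]
    if len(m): print(a,len(m),m[:,1].min().round(1),m[:,1].max().round(1),np.percentile(m[:,2],[5,50,95]).round(1))
t=q[np.abs(q[:,2]-np.median(q[:,2]))<3];print(t.min(0),t.max(0))
kn=L[ok&(L[...,2]>60)&(L[...,2]<95)&(L[...,1]>40)];print("knob",len(kn),kn.min(0) if len(kn) else 0,kn.max(0) if len(kn) else 0)
E
```

```text
tool local [5.51e+01 1.00e-01 1.21e+02] [[-1.0, -0.001, -0.01], [-0.001, 1.0, -0.001], [0.01, -0.001, -1.0]] [-0.06 -0.04  1.89  0.13  0.79 -1.82] 33.46362062716717
end 565 x 48.83773453375849 63.73551460625009 y -9.237512020166703 10.109923466359781 z [74.62105801 76.04389929]
hub 2580 x 29.703803676657603 79.19772094718151 y [-19.45660226  20.17961597] z 97.59287889093622
((54.40870666503906, 0.5010662078857422), (49.57069778442383, 39.83780288696289), 1.0599011182785034)
spacer z [-32.71041732 -24.67799876 -24.08478376]
-24 1 1.3 1.3 [-22.7 -22.7 -22.7]
-20 176 -12.8 10.0 [-25.2 -24.2 -23.3]
-16 421 -16.5 14.2 [-25.2 -24.3 -23.3]
-12 502 -17.0 15.5 [-25.5 -24.4 -23.5]
-8 994 -16.9 15.5 [-26.  -23.3 -13.4]
-4 305 -16.7 15.5 [-42.7 -24.  -14.3]
0 222 -16.7 15.5 [-45.6 -24.4 -22.8]
4 373 -17.0 17.0 [-47.8 -24.9 -22.8]
8 319 -17.0 17.0 [-26.2 -24.3 -23. ]
12 562 -17.0 15.5 [-25.3 -24.2 -18.8]
16 664 -16.3 13.4 [-25.2 -24.  -13.9]
20 474 -11.4 8.5 [-24.7 -20.1 -12.6]
[-20.06567763 -16.98066391 -26.76858515] [ 22.57951991  16.9033638  -21.10354645]
knob 665 [95.05365069 66.86213037 60.04912959] [107.56132783  81.80518153  87.22922488]
```

View pics/w10.png

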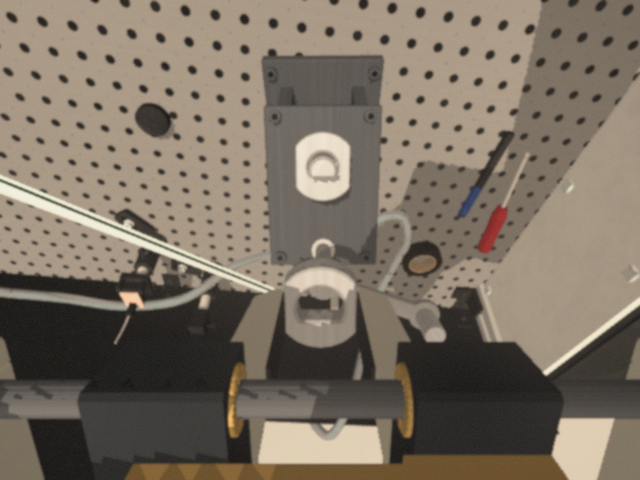

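The view shows the hub seated with the shaft end at (322,167), the held spacer at (320,310), and the keeper knob to the right at (428,320). Flats correspond. I'll move over the shaft end.

Emit:
carry_out:
  dp:
    - [12,0.5,10]
    - [26,1,25]
    - [40,1.5,40]
    - [50,1.9,55]
    - [52.8,1.9,68]
    - [52.8,1.9,77]
    - [52.8,1.9,80]
    - [52.8,1.9,80]
    - [52.8,1.9,80]
    - [52.8,1.9,80]
  rotation:
    - [0,-0.6,0]
    - [0,-0.6,0]
    - [0,-0.6,0]
    - [0,-0.6,0]
    - [0,-0.6,0]
    - [0,-0.6,0]
    - [0,-0.6,0]
    - [0,-0.6,0]
    - [0,-0.6,0]
    - [0,-0.6,0]
  jaw: [24,24,24,24,24,24,24,24,24,24]

```text
time: 27.37
eef_pos: [558.9, 114.5, 153.0]
orientation: [-0.172, 2.611, 0.044]
ft_force: [0.5, 0.2, -1.3]
opening: 33.1
```

```bash
python3 - <<'E'
from h import *
T0=np.load("pics/w10T.npy");s=read_state();T=tool(s);o,R=shaft()
print("moved",((T[:3,3]-T0[:3,3])@T0[:3,:3]).round(2),(R.T@T[:3,:3]).round(4).tolist(),s["ft_force"])
E
```

```text
moved [51.71  1.74 79.47] [[-1.0, -0.001, 0.0016], [-0.001, 1.0, -0.0016], [-0.0016, -0.0016, -1.0]] [ 0.45459328  0.217071   -1.25403941]
```

Emit:
carry_out:
  dp:
    - [0.5,0.1,0]
    - [1,0.2,0]
    - [1,0.2,2]
    - [1,0.2,4]
    - [1,0.2,7]
    - [1,0.2,10]
    - [1,0.2,13]
    - [1,0.2,15]
    - [1,0.2,15]
    - [1,0.2,15]
  rotation:
    - [0,0,0]
    - [0,0,0]
    - [0,0,0]
    - [0,0,0]
    - [0,0,0]
    - [0,0,0]
    - [0,0,0]
    - [0,0,0]
    - [0,0,0]
    - [0,0,0]
  jaw: [24,24,24,24,24,24,24,24,24,24]

```text
time: 28.2
eef_pos: [564.8, 115.6, 138.2]
orientation: [-0.172, 2.613, 0.044]
ft_force: [-0.7, -0.5, -0.9]
opening: 33.5
```

Emit:
carry_out:
  dp:
    - [0,0,2]
    - [0,0,4]
    - [0,0,6]
    - [0,0,8]
    - [0,0,10]
    - [0,0,12]
    - [0,0,13]
    - [0,0,14]
    - [0,0,15]
    - [0,0,15]
  rotation:
    - [0,0,0]
    - [0,0,0]
    - [0,0,0]
    - [0,0,0]
    - [0,0,0]
    - [0,0,0]
    - [0,0,0]
    - [0,0,0]
    - [0,0,0]
    - [0,0,0]
  jaw: [24,24,24,24,24,24,24,24,24,24]

```text
time: 29.03
eef_pos: [571.4, 116.5, 127.1]
orientation: [-0.173, 2.612, 0.043]
ft_force: [-19.2, -4.8, 22.5]
opening: 33.5
```

```bash
python3 - <<'E'
from h import *
T0=np.load("pics/w10T.npy");s=read_state();T=tool(s);o,R=shaft()
print("moved",((T[:3,3]-T0[:3,3])@T0[:3,:3]).round(2),"F",T[:3,:3].T@s["ft_force"])
E
```

```text
moved [ 53.4    2.14 108.18] F [  5.78166803  -2.30032608 -29.31050879]
```

Contact at 108.2 mm against 107.9 expected, so the spacer is seated. I'll release and back off to the same viewing place.

Emit:
carry_out:
  dp:
    - [0,0,-1.5]
    - [0,0,-1.5]
    - [0,0,-1.5]
    - [0,0,-1.5]
    - [0,0,-1.5]
    - [0,0,-1.5]
    - [0,0,-10]
    - [0,0,-30]
    - [0,0,-60]
    - [0,0,-90]
  rotation:
    - [0,0,0]
    - [0,0,0]
    - [0,0,0]
    - [0,0,0]
    - [0,0,0]
    - [0,0,0]
    - [0,0,0]
    - [0,0,0]
    - [0,0,0]
    - [0,0,0]
  jaw: [40,54,54,54,54,54,54,54,54,54]

```text
time: 29.87
eef_pos: [526.2, 110.7, 203.5]
orientation: [-0.172, 2.616, 0.044]
ft_force: [0.0, 0.4, 0.8]
opening: 54.3
```

Emit:
carry_out:
  dp:
    - [-15,0,-10]
    - [-30,0,-15]
    - [-45,0,-20]
    - [-52,0,-20]
    - [-52,0,-20]
    - [-52,0,-20]
    - [-52,0,-20]
    - [-52,0,-20]
    - [-52,0,-20]
    - [-52,0,-20]
  rotation:
    - [0,0,0]
    - [0,0,0]
    - [0,0,0]
    - [0,0,0]
    - [0,0,0]
    - [0,0,0]
    - [0,0,0]
    - [0,0,0]
    - [0,0,0]
    - [0,0,0]
  jaw: [10,0,0,0,0,0,0,0,0,0]

```text
time: 30.7
eef_pos: [561.8, 115.4, 246.1]
orientation: [-0.172, 2.614, 0.044]
ft_force: [0.9, -0.5, -0.5]
opening: 0.5
```

```bash
python3 - <<'E'
from h import *
s,im,W=grab("wrist","w11");T=tool(s)
o,R=shaft();o=o+R@np.array([-1,-.5,.9]);ok=im["depth"]>0;L=(W-o)@R
print("tool local",((T[:3,3]-o)@R).round(1),s["joints"].round(2),s["opening"])
rr=np.hypot(L[...,0],L[...,1])
for n,a,b,c,d in(("spacer top",13,17,30,50),("shaft end",0,8,36,60)):
    k=ok&(rr>a)&(rr<b)&(L[...,2]>c)&(L[...,2]<d);print(n,k.sum(),np.percentile(L[k][:,2],[5,50,95]).round(1))
k=ok&(L[...,2]>75)&(L[...,2]<92)&(L[...,1]>50)&(L[...,0]>85)&(L[...,0]<125);q=L[k];print("knob top",len(q),q.min(0),q.max(0),np.median(q,0))
E
```

```text
tool local [ 51.7   2.2 121.2] [-0.05 -0.05  1.9   0.13  0.78 -1.82] 0.5191404703330845
spacer top 759 [36.9 38.  39.2]
shaft end 411 [42.3 45.8 47.1]
knob top 381 [96.14503393 67.23070803 75.01939864] [106.43705806  81.77367411  87.13290289] [99.61613457 72.90469362 84.70220549]
```

The spacer top is at 38.0 mm, flush on the hub. The knob measures at about (102,74), q≈1.88. I'll grasp the knob between the jaws and swing it.

Emit:
carry_out:
  dp:
    - [-10,14,0]
    - [-20,28,0]
    - [-30,43,0]
    - [-40,58,0]
    - [-48,69,0]
    - [-51.6,74.3,0]
    - [-51.6,74.3,0]
    - [-51.6,74.3,0]
    - [-51.6,74.3,0]
    - [-51.6,74.3,0]
  rotation:
    - [0,0,0]
    - [0,0,0]
    - [0,0,0]
    - [0,0,0]
    - [0,0,0]
    - [0,0,0]
    - [0,0,0]
    - [0,0,0]
    - [0,0,0]
    - [0,0,0]
  jaw: [46,46,46,46,46,46,46,46,46,46]

```text
time: 31.58
eef_pos: [596.5, 194.2, 272.0]
orientation: [-0.171, 2.614, 0.043]
ft_force: [0.5, -0.1, 1.1]
opening: 45.7
```

```bash
python3 - <<'E'
from h import *
s,im,W=grab("wrist","w12");T=tool(s)
o,R=shaft();o=o+R@np.array([-1,-.5,.9]);ok=im["depth"]>0;L=(W-o)@R;P=(W-T[:3,3])@T[:3,:3]
print("tool local",((T[:3,3]-o)@R).round(1),s["joints"].round(2),s["opening"])
k=ok&(L[...,2]>68)&(L[...,2]<92)&(np.hypot(L[...,0]-102,L[...,1]-74)<20)
for n,q in(("local",L[k]),("tool",P[k])): print(n,len(q),np.percentile(q,[1,50,99],axis=0).round(1).tolist())
E
```

```text
tool local [103.3  75.8 121.3] [ 0.14  0.04  1.75 -0.01  0.83 -1.55] 45.66223154577831
local 536 [[96.3, 67.8, 69.0], [101.0, 74.7, 85.3], [109.8, 81.2, 87.2]]
tool 536 [[-6.5, -7.9, 34.1], [2.4, -1.0, 36.0], [7.0, 5.5, 52.2]]
```

Emit:
carry_out:
  dp:
    - [0,0,20]
    - [0,0,40]
    - [0,0,55]
    - [0,0,63]
    - [0,0,66]
    - [0,0,66]
    - [0,0,66]
    - [0,0,66]
    - [0,0,66]
    - [0,0,66]
  rotation:
    - [0,0,0]
    - [0,0,0]
    - [0,0,0]
    - [0,0,0]
    - [0,0,0]
    - [0,0,0]
    - [0,0,0]
    - [0,0,0]
    - [0,0,0]
    - [0,0,0]
  jaw: [46,46,46,46,46,46,4,4,4,4]

```text
time: 32.47
eef_pos: [629.8, 199.3, 216.3]
orientation: [-0.172, 2.612, 0.044]
ft_force: [-0.2, -0.4, -0.5]
opening: 24.5
```

Emit:
carry_out:
  dp:
    - [0,0,0]
    - [0,0,0]
    - [0,0,0]
    - [0,0,0]
    - [0,0,0]
    - [0,0,0]
    - [0,0,0]
    - [0,0,0]
    - [0,0,0]
    - [0,0,0]
  rotation:
    - [0,0,0]
    - [0,0,0]
    - [0,0,0]
    - [0,0,0]
    - [0,0,0]
    - [0,0,0]
    - [0,0,0]
    - [0,0,0]
    - [0,0,0]
    - [0,0,0]
  jaw: [4,4,4,4,4,4,4,4,4,4]

```text
time: 33.3
eef_pos: [629.6, 198.9, 215.6]
orientation: [-0.172, 2.613, 0.043]
ft_force: [-3.6, -4.1, 3.8]
opening: 13.0
```

```bash
python3 - <<'E'
from h import *
s=read_state();T=tool(s);o,R=shaft();o=o+R@np.array([-1,-.5,.9]);l=(T[:3,3]-o)@R
print("tool local",l.round(1),T[:3,:3].T@s["ft_force"])
c=l[:2]-[1.6,2.2];print(c,np.hypot(c[0]-78,c[1]),"q",np.arctan2(c[1],78-c[0]))
q0=np.arctan2(c[1],78-c[0]);f=lambda q:np.array([78-78*np.cos(q),78*np.sin(q)])
for q in np.linspace(q0,0,20): d=f(q)-f(q0);print(round(q,2),(-d[0]).round(1),d[1].round(1))
E
```

```text
tool local [104.1  76.1  55.7] [ 1.64084902 -3.63656746 -5.28020179]
[102.48280674  73.86236378] 77.81424425682314 q 1.8908646633870014
1.89 -0.0 0.0
1.79 7.5 2.1
1.69 15.1 3.4
1.59 22.9 3.9
1.49 30.6 3.7
1.39 38.3 2.7
1.29 45.9 1.0
1.19 53.2 -1.5
1.09 60.3 -4.7
1.0 67.0 -8.6
0.9 73.3 -13.1
0.8 79.1 -18.3
0.7 84.4 -24.0
0.6 89.0 -30.2
0.5 93.1 -36.8
0.4 96.4 -43.8
0.3 99.1 -51.1
0.2 101.0 -58.6
0.1 102.2 -66.3
0.0 102.5 -74.0
```

The knob is gripped (13 mm). I'll swing it along the arc.

Emit:
carry_out:
  dp:
    - [7.5,2.1,0]
    - [15.1,3.4,0]
    - [22.9,3.9,0]
    - [30.6,3.7,0]
    - [38.3,2.7,0]
    - [45.9,1,0]
    - [53.2,-1.5,0]
    - [60.3,-4.7,0]
    - [67,-8.6,0]
    - [73.3,-13.1,0]
  rotation:
    - [0,0,0]
    - [0,0,0]
    - [0,0,0]
    - [0,0,0]
    - [0,0,0]
    - [0,0,0]
    - [0,0,0]
    - [0,0,0]
    - [0,0,0]
    - [0,0,0]
  jaw: [4,4,4,4,4,4,4,4,4,4]

```text
time: 34.13
eef_pos: [566.2, 179.1, 177.6]
orientation: [-0.172, 2.615, 0.047]
ft_force: [-5.0, 0.5, 6.1]
opening: 13.0
```

Emit:
carry_out:
  dp:
    - [5.8,-5.2,0]
    - [11.1,-10.9,0]
    - [15.7,-17.1,0]
    - [19.8,-23.7,0]
    - [23.1,-30.7,0]
    - [25.8,-38,0]
    - [27.7,-45.5,0]
    - [28.9,-53.2,0]
    - [29.2,-60.9,0]
    - [29.2,-62.5,0]
  rotation:
    - [0,0,0]
    - [0,0,0]
    - [0,0,0]
    - [0,0,0]
    - [0,0,0]
    - [0,0,0]
    - [0,0,0]
    - [0,0,0]
    - [0,0,0]
    - [0,0,0]
  jaw: [4,4,4,4,4,4,4,4,4,4]

```text
time: 34.97
eef_pos: [546.8, 113.6, 160.9]
orientation: [-0.174, 2.622, 0.048]
ft_force: [-11.2, 3.1, 6.2]
opening: 12.6
```

Emit:
carry_out:
  dp:
    - [0,0,0]
    - [0,0,0]
    - [0,0,0]
    - [0,0,0]
    - [0,0,0]
    - [0,0,0]
    - [0,0,0]
    - [0,0,0]
    - [0,0,0]
    - [0,0,0]
  rotation:
    - [0,0,0]
    - [0,0,0]
    - [0,0,0]
    - [0,0,0]
    - [0,0,0]
    - [0,0,0]
    - [0,0,0]
    - [0,0,0]
    - [0,0,0]
    - [0,0,0]
  jaw: [4,4,4,4,4,4,4,4,4,4]

```text
time: 35.8
eef_pos: [546.8, 113.9, 160.9]
orientation: [-0.174, 2.622, 0.047]
ft_force: [-11.2, 1.2, 5.9]
opening: 13.3
```

```bash
python3 - <<'E'
from h import *
s=read_state();T=tool(s);o,R=shaft();o=o+R@np.array([-1,-.5,.9]);l=(T[:3,3]-o)@R
print("tool local",l.round(1),T[:3,:3].T@s["ft_force"])
E
```

```text
tool local [-4.   2.6 54.9] [  6.58790567   2.68429151 -10.49972129]
```

The y position is near closed, but the tool sits 5.6 mm off in x, so the knob has slid along the pads. I'll correct that and press lightly on to the stop.

Emit:
carry_out:
  dp:
    - [-1,0,0]
    - [-2,0,0]
    - [-3,0,0]
    - [-4,-0.5,0]
    - [-5,-1,0]
    - [-5,-1.5,0]
    - [-5,-2,0]
    - [-5,-2.5,0]
    - [-5,-2.5,0]
    - [-5,-2.5,0]
  rotation:
    - [0,0,0]
    - [0,0,0]
    - [0,0,0]
    - [0,0,0]
    - [0,0,0]
    - [0,0,0]
    - [0,0,0]
    - [0,0,0]
    - [0,0,0]
    - [0,0,0]
  jaw: [4,4,4,4,4,4,4,4,4,4]

```text
time: 36.63
eef_pos: [547.3, 112.8, 160.7]
orientation: [-0.175, 2.63, 0.05]
ft_force: [-24.3, 0.0, 10.4]
opening: 12.8
```

```bash
python3 - <<'E'
from h import *
s=read_state();T=tool(s);o,R=shaft();o=o+R@np.array([-1,-.5,.9]);l=(T[:3,3]-o)@R
print("tool local",l.round(1),T[:3,:3].T@s["ft_force"],s["opening"],s["joints"].round(2))
E
```

```text
tool local [-3.7  1.5 54.6] [ 15.99605818   3.31251369 -20.7428274 ] 12.808852146727968 [-0.07  0.03  2.05  0.18  0.57 -1.9 ]
```

```bash
python3 - <<'E'
from h import *
s,im,W=grab("wrist","w13");T=tool(s);_,im2,W2=grab("scene","s13");_,im3,W3=grab("top","t13")
print("torque",s["ft_torque"],"eff",s["joint_efforts"].round(1),"F",s["ft_force"].round(1))
o,R=shaft();o=o+R@np.array([-1,-.5,.9])
print("tool axes in local",(R.T@T[:3,:3]).round(3).tolist())
a=im["image"][200:440,160:480];b=im2["image"][110:320,200:410];c=im3["image"][130:260,225:355]
r=lambda x:cv2.resize(x,(400,300),interpolation=cv2.INTER_CUBIC)
cv2.imwrite("pics/c13.png",np.vstack([np.hstack([r(a),cv2.resize(c,(400,300))]),np.hstack([cv2.resize(b,(400,300),interpolation=cv2.INTER_CUBIC),cv2.resize(im2["image"],(400,300))])]))
E
```

```text
torque [0.16463249 2.81128174 0.36473298] eff [ -3.  -23.8 -35.3   0.8  -8.2   0. ] F [-24.3   0.   10.4]
tool axes in local [[-1.0, -0.001, -0.017], [-0.001, 1.0, 0.004], [0.017, 0.004, -1.0]]
```

View pics/c13.png

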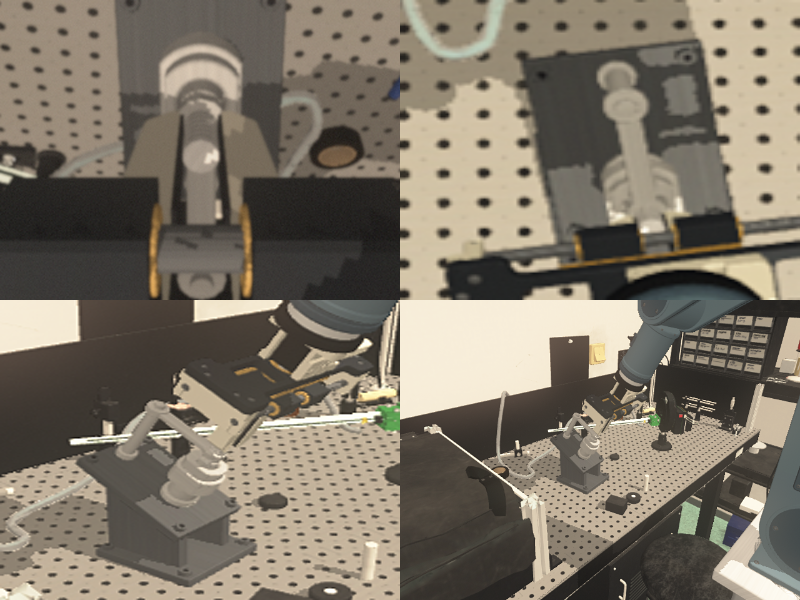

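The keeper lies across the shaft end with the knob between the fingers, and tool y is past the closed position, so it's at its stop. I'll unload, release and retreat along the shaft.

Emit:
carry_out:
  dp:
    - [2,0,0]
    - [4,0,0]
    - [4,0.5,0]
    - [4,0.5,0]
    - [4,0.5,0]
    - [4,0.5,0]
    - [4,0.5,0]
    - [4,0.5,0]
    - [4,0.5,0]
    - [4,0.5,0]
  rotation:
    - [0,0,0]
    - [0,0,0]
    - [0,0,0]
    - [0,0,0]
    - [0,0,0]
    - [0,0,0]
    - [0,0,0]
    - [0,0,0]
    - [0,0,0]
    - [0,0,0]
  jaw: [4,4,12,20,36,36,36,36,36,36]

```text
time: 37.62
eef_pos: [552.7, 110.6, 164.6]
orientation: [-0.172, 2.613, 0.044]
ft_force: [0.1, 0.3, -0.1]
opening: 36.1
```

```bash
python3 - <<'E'
from h import *
s=read_state();T=tool(s);o,R=shaft();o=o+R@np.array([-1,-.5,.9]);l=(T[:3,3]-o)@R
print("tool local",l.round(1),T[:3,:3].T@s["ft_force"],s["opening"],(R.T@T[:3,:3])[:,2].round(3))
E
```

```text
tool local [ 2.6 -1.4 55.5] [-0.04320982  0.3262796   0.15660725] 36.06510121787512 [ 0.    -0.001 -1.   ]
```

Emit:
carry_out:
  dp:
    - [0,1.5,-10]
    - [0,3,-30]
    - [0,3,-60]
    - [0,3,-90]
    - [-15,3,-110]
    - [-30,3,-120]
    - [-45,3,-120]
    - [-50,3,-120]
    - [-50,3,-120]
    - [-50,3,-120]
  rotation:
    - [0,0,0]
    - [0,0,0]
    - [0,0,0]
    - [0,0,0]
    - [0,0,0]
    - [0,0,0]
    - [0,0,0]
    - [0,0,0]
    - [0,0,0]
    - [0,0,0]
  jaw: [36,36,36,36,36,36,36,36,36,36]

```text
time: 38.45
eef_pos: [534.8, 111.8, 292.7]
orientation: [-0.172, 2.615, 0.044]
ft_force: [-0.4, 0.2, -0.4]
opening: 36.4
```

```bash
python3 - <<'E'
from h import *
s,im,W=grab("wrist","w14");T=tool(s)
o,R=shaft();o=o+R@np.array([-1,-.5,.9])
_,im2,W2=grab("top","t14");_,im3,W3=grab("scene","s14")
print("tool local",((T[:3,3]-o)@R).round(1),s["ft_force"].round(1),s["opening"])
for n,i,w in(("wrist",im,W),("top",im2,W2),("scene",im3,W3)):
    ok=i["depth"]>0;L=(w-o)@R
    k=ok&(L[...,2]>66)&(L[...,2]<90)&(np.hypot(L[...,0],L[...,1])<25);q=L[k]
    print(n,"knob",len(q),np.percentile(q,[2,50,98],axis=0).round(1).tolist() if len(q) else 0)
    a=ok&(L[...,2]>52)&(L[...,2]<61)&(L[...,0]>15)&(L[...,0]<65)&(np.abs(L[...,1])<30);q=L[a]
    if len(q)>10: print(" arm y fit",len(q),np.polyfit(q[:,0],q[:,1],1).round(3))
    for m,a,b,c,d in(("spacer",14,20,30,48),("hub",22.5,25,16,30)):
        rr=np.hypot(L[...,0],L[...,1]);k=ok&(rr>a)&(rr<b)&(L[...,2]>c)&(L[...,2]<d)&(np.abs(L[...,1])>10 if m=="spacer" else True)
        if k.sum()>5: print(" ",m,k.sum(),np.percentile(L[k][:,2],[10,50,90]).round(1))
b0=np.load("pics/top0.npz")["img"];df=cv2.absdiff(b0,im2["image"]).max(2)[250:325,265:340];print("bystander diff",(df>40).sum())
E
```

```text
tool local [ 51.4   2.1 175.1] [-0.4  0.2 -0.4] 36.374367408270516
wrist knob 338 [[-6.3, -6.1, 70.6], [-0.5, 0.4, 85.3], [6.6, 6.8, 87.1]]
 arm y fit 944 [0.001 0.711]
  spacer 403 [37.  38.  38.9]
  hub 258 [22.7 23.9 24.8]
top knob 34 [[-6.2, -4.1, 67.0], [6.5, 1.4, 76.0], [8.1, 7.3, 84.9]]
 arm y fit 255 [0.006 1.092]
  spacer 87 [35.1 37.4 39.6]
  hub 40 [18.1 22.6 24.8]
scene knob 102 [[-6.7, -3.1, 66.6], [-1.4, 6.7, 79.3], [5.5, 11.1, 87.1]]
 arm y fit 177 [0.012 4.737]
  spacer 59 [32.8 37.3 38.7]
  hub 79 [18.5 23.4 27. ]
bystander diff 4290
```

```bash
python3 -c "
from plant import *
print(finish_job())"
```

```text
the job is handed in; nothing more can be done
None
```

The hub and then the spacer are seated on the D-shaft, the keeper is swung closed, and the job is handed in at about 38.5 s of the 72 s.

**Last checks (wrist camera):**
- **Hub:** its top is 23.9 mm above the shoulder, against 24 expected.
- **Spacer:** its top is at 38.0 mm, against 38 expected, so it lies flush on the hub.
- **Keeper:** the knob is within 0.5 mm of the shaft axis and the arm points along the slope to 0.001 rad, so it is at its stop.
- **Robot:** after the last retreat it touches nothing and the wrist force is about zero.

**What went wrong or disagreed:**
- **Fingertip offset:** the depth images put the fingertips about 17 mm behind the reported TCP, and touching the table suggested about 12 mm; the description says 11 mm ahead. My first two closes on the hub therefore shut in the air above it, and I corrected from the measured offset.
- **Spacer moved first:** I slid it about 45 mm along the table before picking it up, because the gripper body would have hit the white frame beside it.
- **Keeper swing:** as the knob neared its stop, the tool sat about 5 mm off along the slope and the wrist force rose to about 26 N. I did not find the cause, and it went to zero on release.
- **Camera agreement:** the scene camera put the keeper arm about 4 mm further sideways than the wrist camera did. It was the outlier on the bracket earlier too, so I trusted the wrist and top cameras.
- **Bystanders:** comparing pictures for the loose parts told me nothing. Many pixels differed, probably from the arm's shadow, but I did not check. I never moved the gripper to them.

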